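# Find the soft rubber pad in a press die with a dial hardness tester

### The job

One of the three rubber pads in the press die has gone soft. Take the dial hardness tester out of its block and check all three pads along the row, from the robot's left to its right: press the tester upright on the middle of each pad until its foot sits firmly flat on the rubber, never harder than 20 N, hold it there for about a second and read the needle; a soft pad reads under 50. Then stand the tester back in its block, put the soft pad in the scrap tray, and leave the other pads and everything else where they are.

Things in the scene. Friction and masses are not known exactly. Their poses are not given: they have to be found in the camera images.
- die_plate: lower half of a press die, fixed: flat steel plate 160 (x) x 410 (y) x 25 mm; origin: centre of its underside, z up, y along its row of three pockets, 110 mm apart. 187 mm from the centre at each end of the row stands a guide post, 22 mm thick (collar 32 mm), its top 80 mm above the table. On the table between plate and robot lie a brush and a locking clamp, to be left alone too
- pocket_1 (a point): centre of the pocket at the plate's +y end (robot's left), level with the plate's top face: a round recess 53 mm wide, 8 mm deep. In each pocket stands a loose black rubber pad, a cylinder 50 mm across, up to 0.2 kg, its axis within 2 mm of this point. Each has worn by a different amount, to 33 to 47 mm high, so that its top is 25 to 39 mm above the plate; wear says nothing of hardness
- pocket_2 (a point): the same for the middle pocket. The three pads look alike and the soft one is in a different pocket from start to start. Only the middle of a pad, within 5 mm of its axis, gives a true reading. Under the tester's foot the rubber also squashes as a whole, by about 6 N per mm on the soft pad and 9 to 10 N per mm on the firm ones
- pocket_3 (a point): the same for the pocket at the plate's -y end (robot's right)
- tester_grip (a point): centre of the grip of the hardness tester, a loose tool (0.2 to 0.35 kg) upright in its block. The grip is a black flat-sided bar, 22 mm along its y, 24 mm along its x, from 30 mm below this point to 25 mm above it, where the tool ends. Below it is a round dial housing 58 mm across, 26 mm thick; its white dial looks along the tool's +x. z points up along the tool
- tester_foot (a point): centre of the flat underside of the tester's steel foot, 105 mm straight below tester_grip, same axes. The foot is 26 mm across; 16 mm above its underside begins a collar 44 mm across. Out of its middle stands the sprung pin, 4 mm thick. A total push of 8 to 12 N seats the foot firmly flat on any of the pads; 20 N is the limit
- tester_pin (a joint): how far the tester's sprung pin is pushed in, m: 0 fully out (5 mm beyond the foot), 0.005 fully in. It needs 0.5 N to start and 1.2 N per mm more. As the tester comes down the pin touches first; over the next 5 mm the push rises about 1 N per mm to 5 N on a firm pad, but 0.45 N per mm to 2.5 N on the soft one; then the foot meets the rubber and it rises faster
- needle (a joint): angle of the black needle on the tester's dial, rad, clockwise, driven by the pin: 0 is scale 0 (pin fully out, needle at half past seven), 4.71 is scale 100 (pin fully in, half past four), evenly spaced. With the foot flat on it the soft pad reads about 25 to 35, the firm ones about 70 to 85; before the foot is flat the reading is too low
- stand_hole0 (a point): centre of the mouth of the round hole, 34 mm wide and straight through, in the top of the tester's block: aluminium, 85 x 85 x 32 mm, fixed; z up. The tester stands with its foot in this hole and its collar on the block's top face, the foot's underside 16 mm below this point
- scrap_tray_in (a point): centre of the inner floor, 3 mm above the table, of the scrap tray: an empty open-topped sheet-metal tray, fixed, outside 180 (x) x 140 (y) x 45 mm, walls 3 mm; z up, x along its long side
- bolt: bystander: a steel bolt standing on its hexagon head on the die plate, between pockets 1 and 2 near the plate's edge towards the robot; 19 mm wide, 39 mm tall; origin under the head
- nut: bystander: a big hexagon nut, 30 mm wide, 18 mm high, on the die plate between pockets 2 and 3 near its far edge; origin at the centre of its underside
- wrench: bystander: a steel wrench lying beyond the plate, 200 mm long, 8 mm high; origin at its middle, x along it
- square: bystander: an engineer's square lying beyond the plate, 150 x 100 mm, 18 mm high; origin near its middle
- spray_can: bystander: an upright spray can, 64 mm across, 170 mm tall; origin at the centre of its underside
- gel_jar: bystander: a jar, 70 mm across, 70 mm tall; origin at the centre of its underside

How it is judged:
By the outcome, as a careful person would: the job done as asked, in the order asked, and still so for the second after the job is handed in, with the robot touching nothing.
It also fails if it takes over 72 s, if anything falls off the work surface, if the arm or the gripper's body presses on something with over 40 N, if the wrist force passes 120 N, or if a joint passes its speed limit or range.

### The arm

A 6-joint arm with a two-finger parallel gripper is mounted at the origin on the work surface. World frame = base frame: x ahead of the robot, y to its left, z up, the work surface at z = 0. Lengths are in m, angles in rad, forces in N, time in s.
With the tool pointing down it reaches from about 0.35 to 0.775 m from the base axis. Payload 7.3 kg.
Tool frame: the origin (TCP) lies on the centre line of the jaws, within the pads' length; the fingertips stand 14 mm ahead of it and the grasp point (between the pads) lies 5 mm behind it (robot.finger_overhang is the distance from the TCP to the fingertips, in m); x points along the fingers, z is the direction in which the jaws open and shut, and the axes are right-handed (so a half turn about x gives the same grasp; the last joint's range is limited). The gripper opens to 92 mm and grips with 3 to 60 N. Pads are 19 mm wide; open, the fingers measure 130 mm over their backs; the gripper's body (75 mm by 190 mm) begins 47 mm behind the grasp point.
Start: joints at [-1.336, 0.342, 1.524, -0, 1.275, -0.146], TCP at [0.195, -0.487, 0.241] pointing down, gripper open.
Joint ranges: [-2.53, 2.53], [-0.77, 2.02], [0.04, 2.7], [-1, 4.14], [0.28, 2.66], [-3.11, 3.11]. Speed limits (rad/s): [2.57, 2.57, 3.14, 3.14, 3.14, 3.14].

### API

Orientations are given as a rotation vector (axis times angle).
In Python, from bench import robot, snapshot, order gives the robot as it stands.
- The arm moves only by the tool jog_arm, never from a script. Its argument "deltas" is a list of rows, each an object of numbers: "dx", "dy", "dz": the shift along the world's x, y, z in m; "ax", "ay", "az": the turn, a rotation vector about the world's x, y, z in rad. A call has 1 to 5 rows; each row shifts and turns the pose as measured when the row begins; what a row does not reach is not made up. A row lasts 1/12 s, in which the tool goes at most 41.7 mm and 7.16 degrees, less where a joint would pass 70% of its speed; a pose out of reach is approached as far as the arm can. A call is refused whole if a number of a shift passes 0.0417 or a number of a turn 0.125, either way. A call with a gripper value outside its range is refused whole. "hand" is the opening, from 0 (shut) to 1 (fully open), set as the call begins (left out, the last holds). The fingers move at their own pace and stop on an object; "grip_force" is the grip in N (left out, the last holds). Time passes only in rows, so rows that do not move let the fingers close. It gives the time, the measured TCP pose, the force and the opening at its end, in the units of the state.
- robot.get_state(): the state, without advancing time (a new reading comes with each control period).
- snapshot(name): name is "scene" or "top" or "wrist"; returns a dict with "pixels" (384x512x3 uint8, blue, green, red), "fx", "fy", "cx", "cy" (pixels), "rvec" (rotation vector, rad) and "tvec" (3), from world to camera coordinates, as OpenCV has them; the wrist camera has in their place "tool_from_camera" (4x4, takes a point from camera to tool coordinates, whose origin is the TCP and whose axes are the tool frame's). Camera axes: x right, y down, z forward; pixel columns grow to the right and rows downward; lengths in m; the calibration is good to about 2 mm. A picture is of the moment at which its call begins: read the wrist's pose just before it. There is no depth.
- order.hand_in(): hands the job in, once; it reports no verdict.
The state is a dict: "clock": time; "joint_positions": joint angles; "qvel": joint speeds; "joint_torque": joint torques, N m; "tcp_pos": TCP position; "tool_rot": TCP orientation; "wrist_force": force on the tool from outside, world axes, zero at the start; "ft_torque": the same for the moment, N m; "finger_gap": finger opening in m.
Only numpy, scipy, OpenCV 4.12 (cv2) and the standard library are available. Lean on these libraries where they do the work, as an engineer would, in place of code of your own. Each camera call takes 0.05 s, during which the arm holds its last target.

## Working session

There is one attempt and no reset: what is moved stays moved. The work goes in short steps, Python scripts to look and compute and a tool call to move; the robot and the scene stay as the last step left them, time stands still between calls to the robot, and variables do not carry over. Pictures are saved under pics/ and viewed, and the job is handed in when it is done.

Besides the shell and the picture viewer there is one more tool, called after "Request:" as name(argument=value, ...) on one line, values as JSON. jog_arm: Moves the arm, as the interface text tells. Its arguments: {"type":"object","properties":{"deltas":{"type":"array"},"hand":{"type":"number"},"grip_force":{"type":"number"}},"required":["deltas"]}

```bash
mkdir -p pics; ls; python3 - <<'E'
from bench import robot, snapshot
import cv2, numpy as np, pickle
s=robot.get_state(); print(s)
d={}
for n in ("scene","top","wrist"):
    r=snapshot(n); d[n]=r; cv2.imwrite(f"pics/{n}0.png",r["pixels"])
    print(n,{k:v for k,v in r.items() if k!="pixels"})
pickle.dump(d,open("d0.pkl","wb"))
E
```

```text
pics
{'clock': 0.0, 'joint_positions': array([-1.33602887e+00,  3.42719908e-01,  1.52501642e+00, -7.82560059e-06,
        1.27541189e+00, -1.45997962e-01]), 'qvel': array([-0.00269147, -0.00063018, -0.00109895,  0.00096064,  0.00112054,
        0.00108237]), 'joint_torque': array([-8.32124351e-05, -4.31241202e+01, -2.44217813e+01,  7.14426208e-02,
        5.58364042e-02, -1.54662716e-04]), 'tcp_pos': array([ 0.19503414, -0.4870083 ,  0.24004663]), 'tool_rot': array([ 0.92532282,  1.36679502, -0.92360008]), 'wrist_force': array([-0.68405809, -1.27461024,  0.1655146 ]), 'ft_torque': array([ 0.01967176,  0.02129966, -0.02239681]), 'finger_gap': 0.09160360936103702}
scene {'fx': 355.98293961257133, 'fy': 355.98293961257133, 'cx': 253.5007141120442, 'cy': 185.29371808308676, 'rvec': array([ 2.42202167,  0.61926818, -0.2338775 ]), 'tvec': array([-0.53401212, -0.16584068,  1.10302008])}
top {'fx': 348.2186714001462, 'fy': 348.2186714001462, 'cx': 253.48146273527232, 'cy': 192.4621538008735, 'rvec': array([ 2.17672522, -2.18604354,  0.07524521]), 'tvec': array([5.59087314e-04, 6.29093628e-01, 1.13826459e+00])}
wrist {'fx': 273.2008981310669, 'fy': 273.2008981310669, 'cx': 252.24051785368172, 'cy': 190.30181939733998, 'tool_from_camera': array([[ 1.12444707e-03, -2.88191947e-01,  9.57572001e-01,
        -1.43628248e-01],
       [ 2.13282104e-04, -9.57572515e-01, -2.88192353e-01,
         7.74527981e-02],
       [ 9.99999345e-01,  5.28290019e-04, -1.01527343e-03,
         1.36546016e-03],
       [ 0.00000000e+00,  0.00000000e+00,  0.00000000e+00,
         1.00000000e+00]])}
```

View pics/scene0.png

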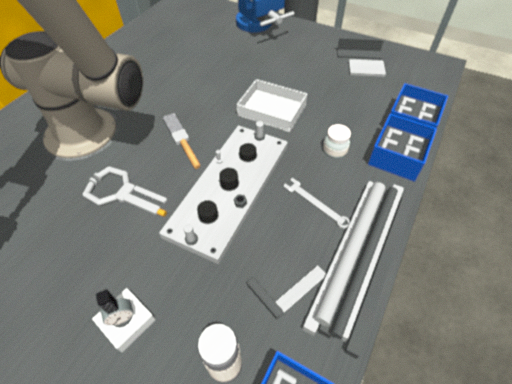

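View pics/top0.png

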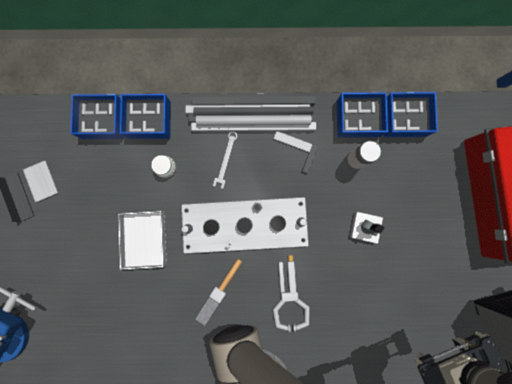

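View pics/wrist0.png

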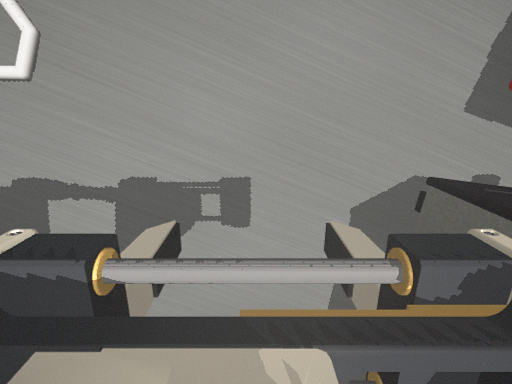

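```bash
cat > h.py <<'E'
import cv2, numpy as np, pickle
from scipy.spatial.transform import Rotation as R
def cam(r,state=None):
    K=np.array([[r["fx"],0,r["cx"]],[0,r["fy"],r["cy"]],[0,0,1]])
    if "rvec" in r:
        M=R.from_rotvec(r["rvec"]).as_matrix(); return K,M,np.array(r["tvec"])
    T=np.eye(4);T[:3,:3]=R.from_rotvec(state["tool_rot"]).as_matrix();T[:3,3]=state["tcp_pos"]
    W=np.linalg.inv(T@r["tool_from_camera"]); return K,W[:3,:3],W[:3,3]
def ray(c,uv):
    K,M,t=c; d=M.T@np.linalg.solve(K,[uv[0],uv[1],1.]); return -M.T@t,d
def onz(c,uv,z):
    o,d=ray(c,uv); return o+d*(z-o[2])/d[2]
def proj(c,p):
    K,M,t=c; q=K@(M@np.asarray(p,float)+t); return q[:2]/q[2]
def tri(c1,u1,c2,u2):
    o1,d1=ray(c1,u1);o2,d2=ray(c2,u2)
    s=np.linalg.lstsq(np.c_[d1,-d2],o2-o1,rcond=None)[0]
    a,b=o1+s[0]*d1,o2+s[1]*d2; return (a+b)/2,np.linalg.norm(a-b)
def crop(im,x0,y0,x1,y1,k): return cv2.resize(im[y0:y1,x0:x1],None,fx=k,fy=k,interpolation=cv2.INTER_CUBIC)
E
python3 - <<'E'
from h import *
d=pickle.load(open("d0.pkl","rb"))
t=d["top"]["pixels"];s=d["scene"]["pixels"]
cv2.imwrite("pics/t_plate.png",crop(t,170,190,320,260,5))
cv2.imwrite("pics/t_tester.png",crop(t,335,195,405,260,8))
cv2.imwrite("pics/s_tester.png",crop(s,80,275,170,365,6))
cv2.imwrite("pics/s_plate.png",crop(s,150,110,300,270,4)[:600])
E
```

```text
(no output)
```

View pics/t_plate.png

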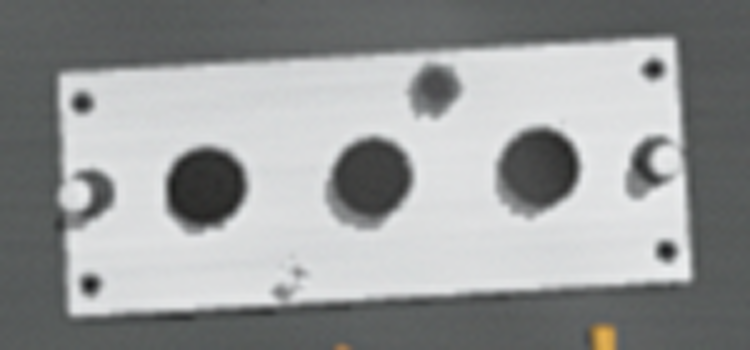

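View pics/t_tester.png

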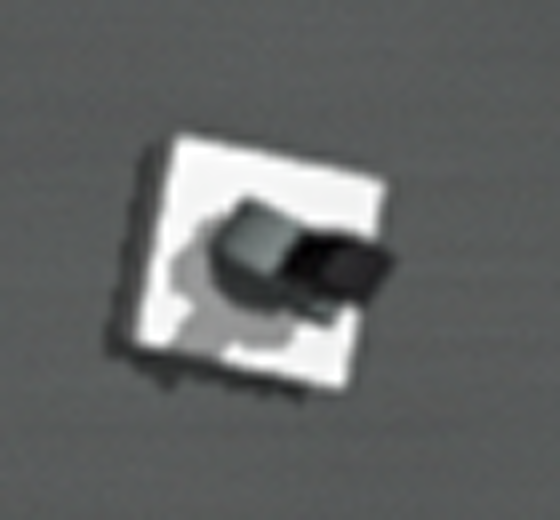

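View pics/s_tester.png

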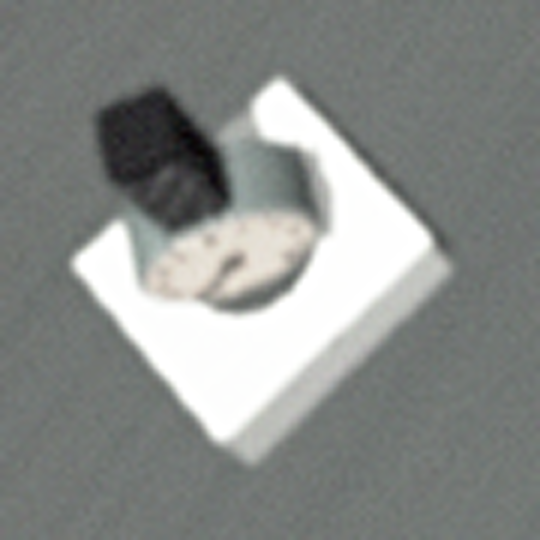

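View pics/s_plate.png

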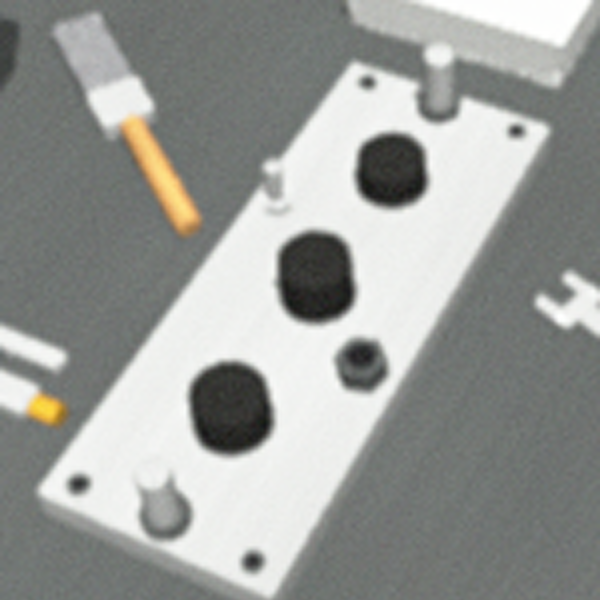

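```bash
python3 - <<'E'
from h import *
d=pickle.load(open("d0.pkl","rb"))
ct=cam(d["top"]);cs=cam(d["scene"])
for n,c in(("top",ct),("scene",cs)): print(n,-c[1].T@c[2])
def U(c,o,k): return np.array([(x/k+o[0]-.5+.5/k*1,y/k+o[1]-.5+.5/k) for x,y in c])
def sub(l,uv):return uv
B=[onz(ct,u,.032) for u in U([(178,133),(385,182),(350,390),(135,348)],(335,195),8)]
print("block top",np.round(B,4).tolist(),"c",np.mean(B,0))
Bs=[onz(cs,u,.032) for u in U([(282,75),(437,243),(222,445),(70,262)],(80,275),6)]
print("block scene",np.round(Bs,4).tolist(),"c",np.mean(Bs,0))
for Q in(B,Bs):
  for i in range(4):
    e=Q[(i+1)%4]-Q[i]; print(np.linalg.norm(e),np.degrees(np.arctan2(e[1],e[0])))
P=[onz(ct,u,.025) for u in U([(58,72),(676,38),(692,282),(68,316)],(170,190),5)]
print("plate",np.round(P,4).tolist(),np.mean(P,0))
# scene corners TL(far,left) etc
Ps=[onz(cs,u,.025) for u in U([(352,62),(550,130),(272,598),(38,490)],(150,110),4)]
print("plate scene",np.round(Ps,4).tolist(),np.mean(Ps,0))
for Q in(P,Ps):
  for i in range(4):
    e=Q[(i+1)%4]-Q[i]; print(np.linalg.norm(e),np.degrees(np.arctan2(e[1],e[0])))
# grip top face
gt=U([(215+20,0)],(0,0),8)
g=U([(378-8,268)],(335,195),8)[0]
g2=U([(128,118)],(80,275),6)[0]
print("grip top tri",tri(ct,g,cs,g2), onz(ct,g,.146),onz(cs,g2,.146))
E
```

```text
top [ 0.54333748 -0.00766477  1.18157989]
scene [ 0.86871161 -0.43839177  0.76320258]
block top [[0.5651, -0.3421, 0.032], [0.5446, -0.4265, 0.032], [0.4599, -0.4096, 0.032], [0.4773, -0.3223, 0.032]] c [ 0.51175019 -0.37511675  0.032     ]
block scene [[0.4786, -0.3204, 0.032], [0.565, -0.3404, 0.032], [0.5449, -0.4243, 0.032], [0.4596, -0.4053, 0.032]] c [ 0.51203671 -0.37262626  0.032     ]
0.08684158277175655 -103.62725580630489
0.08638918342687224 168.6921723257378
0.0890218776889204 78.74422372742376
0.0900127486504612 -12.741063029526147
0.08863274979241495 -13.04493727387284
0.08628703991996829 -103.45812769562767
0.0873755100017977 167.44677536499412
0.08703698385992893 77.37518927994559
plate [[0.5916, 0.2384, 0.025], [0.6124, -0.1727, 0.025], [0.4515, -0.1808, 0.025], [0.4308, 0.23, 0.025]] [0.52157753 0.02873693 0.025     ]
plate scene [[0.4285, 0.2308, 0.025], [0.5909, 0.2365, 0.025], [0.6125, -0.1696, 0.025], [0.4516, -0.1772, 0.025]] [0.52087083 0.03010184 0.025     ]
0.4116425285632806 -87.09663064264272
0.1610943082280041 -177.11204984424862
0.41135208092091774 92.88156275926318
0.1609379327900287 2.991348560412726
0.1625015252390166 2.0116069212090113
0.4066796526280149 -86.95424770643463
0.16111694168465251 -177.30199410009186
0.4086369252296353 93.23659264634716
grip top tri (array([ 0.51395993, -0.3732097 ,  0.1578715 ]), np.float64(0.002378142883902974)) [ 0.51286604 -0.37845307  0.146     ] [ 0.50795104 -0.3710783   0.146     ]
```

```bash
python3 - <<'E'
from h import *
d=pickle.load(open("d0.pkl","rb"))
ct=cam(d["top"]);cs=cam(d["scene"])
a=onz(cs,(80+143/6,275+287/6),.062);b=onz(cs,(80+318/6,275+232/6),.062)
e=b-a;print(a,b,np.linalg.norm(e),np.degrees(np.arctan2(e[1],e[0])))
s=d["wrist"]
# camera pos in tool
T=R.from_rotvec([0.92532282,1.36679502,-0.92360008]).as_matrix();print(T.round(3))
t=d["top"]["pixels"];m=(t.min(2)>185).astype(np.uint8)[200:280,110:175]
ys,xs=np.nonzero(m);r=cv2.minAreaRect(np.c_[xs+110,ys+200].astype(np.float32));print(r)
for q in cv2.boxPoints(r):print(q,onz(ct,q,.045),onz(ct,q,.003))
cv2.imwrite("pics/t_tray.png",crop(t,105,200,185,280,7))
E
```

```text
[ 0.50420533 -0.40135517  0.062     ] [ 0.54220389 -0.36062126  0.062     ] 0.05570584494929897 46.9897842950825
[[-0.     0.928  0.372]
 [ 0.002  0.372 -0.928]
 [-1.     0.    -0.002]]
((140.26837158203125, 239.709228515625), (55.79538345336914, 42.76580810546875), 87.70938873291016)
[117.787544 212.68846 ] [0.56322922 0.44113444 0.045     ] [0.56396428 0.45771891 0.003     ]
[160.51917 210.9792 ] [0.568219   0.30149595 0.045     ] [0.56913845 0.31292035 0.003     ]
[162.7492  266.72998] [0.3885213  0.29148027 0.045     ] [0.38280038 0.30253457 0.003     ]
[120.01758 268.43927] [0.38354345 0.42948025 0.045     ] [0.37763858 0.44563406 0.003     ]
```

View pics/t_tray.png

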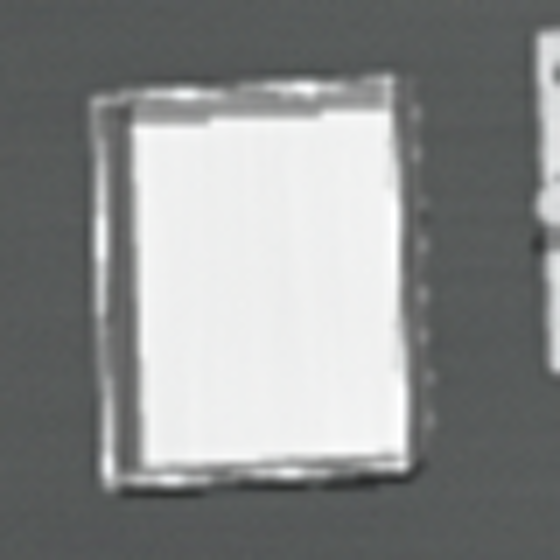

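Request:
jog_arm(deltas=[{"dx": 0.032, "dy": 0.011, "dz": 0.004, "az": -0.113}, {"dx": 0.032, "dy": 0.011, "dz": 0.004, "az": -0.113}, {"dx": 0.032, "dy": 0.011, "dz": 0.004, "az": -0.113}, {"dx": 0.032, "dy": 0.011, "dz": 0.004, "az": -0.113}, {"dx": 0.032, "dy": 0.011, "dz": 0.004, "az": -0.113}], hand=0.7)

```text
invalid input
```

Request:
jog_arm(deltas=[{"dx": 0.032, "dy": 0.011, "dz": 0.004, "az": -0.113}, {"dx": 0.032, "dy": 0.011, "dz": 0.004, "az": -0.113}, {"dx": 0.032, "dy": 0.011, "dz": 0.004, "az": -0.113}, {"dx": 0.032, "dy": 0.011, "dz": 0.004, "az": -0.113}, {"dx": 0.032, "dy": 0.011, "dz": 0.004, "az": -0.113}])

```text
invalid input
```

```bash
cat >> h.py <<'E'
def look(name,n):
    from bench import robot,snapshot
    s=robot.get_state(); r=snapshot(n); cv2.imwrite(f"pics/{name}.png",r["pixels"]); pickle.dump((s,r),open(f"{name}.pkl","wb")); return s,r,cam(r,s)
def ang(s):
    T=R.from_rotvec(s["tool_rot"]).as_matrix(); return T.round(4),np.degrees(np.arctan2(T[1,1],T[0,1]))
E
python3 - <<'E'
from h import *
s,r,c=look("w1","wrist"); print(s["clock"],s["tcp_pos"],ang(s),s["joint_positions"],s["finger_gap"])
for p in [(0.512,-.374,.146),(0.512,-.374,.032),s["tcp_pos"]]: print(proj(c,p))
E
```

```text
0.15 [ 0.19508594 -0.48712899  0.24023958] (array([[-3.000e-04,  9.284e-01,  3.717e-01],
       [ 1.000e-03,  3.717e-01, -9.284e-01],
       [-1.000e+00,  1.000e-04, -1.000e-03]]), np.float64(21.82013538475457)) [-1.33598068e+00  3.42520581e-01  1.52475995e+00 -1.71565985e-05
  1.27535041e+00 -1.46012623e-01] 0.09183346068376153
[ 273.32725063 -373.82963717]
[ 264.80945234 -173.30679612]
[250.15483336 246.31299645]
```

View pics/w1.png

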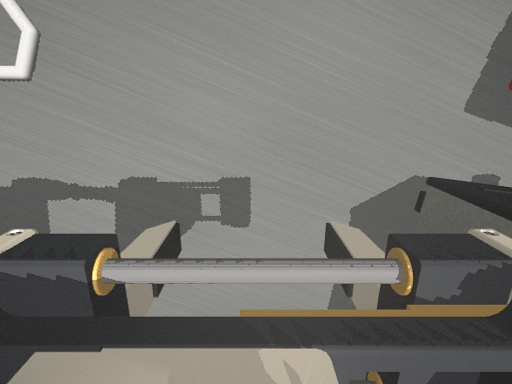

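Request:
jog_arm(deltas=[{"dx": 0.032, "dy": 0.011, "dz": 0.004, "ax": 0, "ay": 0, "az": -0.113}, {"dx": 0.032, "dy": 0.011, "dz": 0.004, "ax": 0, "ay": 0, "az": -0.113}, {"dx": 0.032, "dy": 0.011, "dz": 0.004, "ax": 0, "ay": 0, "az": -0.113}, {"dx": 0.032, "dy": 0.011, "dz": 0.004, "ax": 0, "ay": 0, "az": -0.113}, {"dx": 0.032, "dy": 0.011, "dz": 0.004, "ax": 0, "ay": 0, "az": -0.113}], hand=0.7)

```text
clock: 0.62
tcp_pos: [0.3538, -0.4319, 0.259]
tool_rot: [1.368, 1.106, -1.366]
wrist_force: [-0.5, -1.3, -0.4]
finger_gap: 0.0656
```

Request:
jog_arm(deltas=[{"dx": 0.032, "dy": 0.011, "dz": 0.004, "ax": 0, "ay": 0, "az": -0.113}, {"dx": 0.032, "dy": 0.011, "dz": 0.004, "ax": 0, "ay": 0, "az": -0.113}, {"dx": 0.032, "dy": 0.011, "dz": 0.004, "ax": 0, "ay": 0, "az": -0.113}, {"dx": 0.032, "dy": 0.011, "dz": 0.004, "ax": 0, "ay": 0, "az": -0.113}, {"dx": 0.032, "dy": 0.011, "dz": 0.004, "ax": 0, "ay": 0, "az": -0.113}])

```text
clock: 1.03
tcp_pos: [0.521, -0.3723, 0.279]
tool_rot: [1.78, 0.718, -1.776]
wrist_force: [-0.3, -0.8, 0.6]
finger_gap: 0.0642
```

```bash

python3 - <<'E'
from h import *
s,r,c=look("w2","wrist"); print(s["clock"],s["tcp_pos"],ang(s),s["joint_positions"],s["finger_gap"])
for p in [(0.512,-.374,.146),(0.512,-.374,.032),s["tcp_pos"]]: print(proj(c,p))
E
```

```text
1.0333 [ 0.52096093 -0.37230856  0.2790263 ] (array([[-5.000e-04,  6.897e-01, -7.241e-01],
       [ 7.400e-03, -7.241e-01, -6.896e-01],
       [-1.000e+00, -5.700e-03, -4.800e-03]]), np.float64(-46.39628376374227)) [-0.74255892  0.54355252  1.09753557  0.00516114  1.50587949  1.6376703 ] 0.06423903912733055
[259.20287076 190.01306062]
[257.7687834  166.98510934]
[250.37993339 248.56222985]
```

View pics/w2.png

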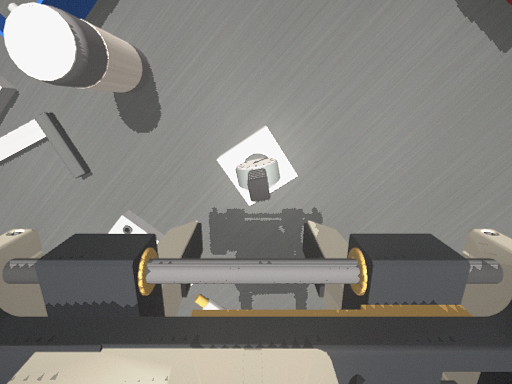

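```bash

python3 - <<'E'
from h import *
s,r,c=look("w3","wrist"); print(s["clock"],s["tcp_pos"],ang(s)[1],np.abs(s["qvel"]).max())
s,r,c=look("w3","wrist"); print(s["clock"],s["tcp_pos"],ang(s),np.abs(s["qvel"]).max())
for p in [(0.512,-.374,.146),(0.512,-.374,.032),s["tcp_pos"]]: print(proj(c,p))
cv2.imwrite("pics/w3c.png",crop(r["pixels"],205,115,305,215,6))
E
```

```text
1.0833 [ 0.52642706 -0.36928992  0.27916734] -46.783882528733784 0.41805958939454313
1.1333 [ 0.52377451 -0.37061296  0.27862874] (array([[ 0.0016,  0.6941, -0.7199],
       [ 0.0079, -0.7199, -0.694 ],
       [-1.    , -0.0045, -0.0067]]), np.float64(-46.04755224967824)) 0.20193078633106973
[262.43672811 190.97556472]
[260.26382293 167.76545975]
[250.37034487 248.55105463]
```

View pics/w3c.png

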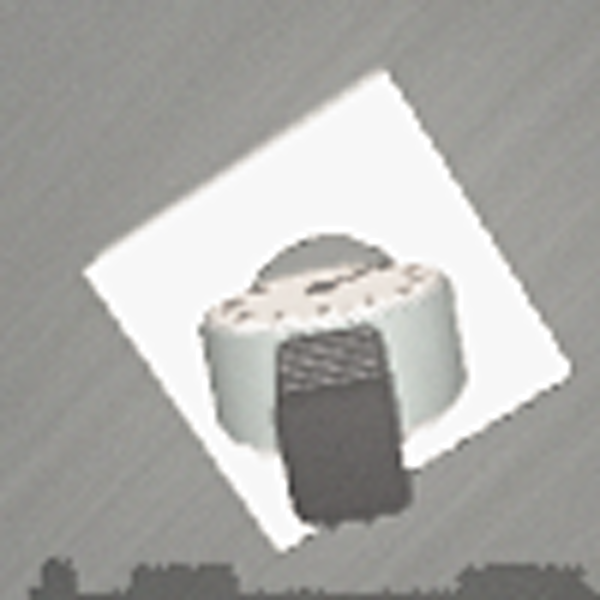

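```bash

python3 - <<'E'
from h import *
s,r=pickle.load(open("w3.pkl","rb"));c=cam(r,s)
def f(pts,z):
    Q=np.array([onz(c,(205+x/6-.4,115+y/6-.4),z) for x,y in pts]); print(Q[:,:2].round(4).tolist(),Q.mean(0).round(4))
    for i in range(4):
        e=Q[(i+1)%4]-Q[i]; print("  ",np.linalg.norm(e).round(4),np.degrees(np.arctan2(e[1],e[0])).round(1))
f([(278,395),(396,383),(412,512),(297,524)],.146)
f([(380,70),(572,372),(283,552),(84,270)],.032)
d=pickle.load(open("d0.pkl","rb"))
E
```

```text
[[0.5287, -0.3739], [0.5155, -0.3897], [0.4967, -0.3749], [0.5098, -0.359]] [ 0.5127 -0.3744  0.146 ]
   0.0206 -129.9
   0.0239 141.9
   0.0206 50.4
   0.024 -38.0
[[0.5456, -0.4235], [0.4609, -0.4051], [0.4791, -0.322], [0.5637, -0.3407]] [ 0.5123 -0.3728  0.032 ]
   0.0867 167.7
   0.085 77.6
   0.0867 -12.5
   0.0847 -102.3
```

Request:
jog_arm(deltas=[{"dx": -0.006, "dy": -0.002, "dz": -0.02, "ax": -0.004, "ay": 0.001, "az": 0.06}, {"dx": -0.005, "dy": -0.002, "dz": -0.03, "ax": -0.004, "ay": 0.001, "az": 0.055}, {"dx": 0, "dy": 0, "dz": -0.03, "ax": 0, "ay": 0, "az": 0}, {"dx": 0, "dy": 0, "dz": 0, "ax": 0, "ay": 0, "az": 0}, {"dx": 0, "dy": 0, "dz": 0, "ax": 0, "ay": 0, "az": 0}])

```text
clock: 1.6
tcp_pos: [0.5068, -0.3774, 0.1968]
tool_rot: [1.682, 0.809, -1.69]
wrist_force: [-0.1, 0.4, 1.1]
finger_gap: 0.0645
```

```bash

python3 - <<'E'
from h import *
s,r,c=look("w4","wrist"); print(s["clock"],s["tcp_pos"],ang(s),np.abs(s["qvel"]).max())
for p in [(0.512,-.374,.146),(0.512,-.374,.032),s["tcp_pos"]]: print(proj(c,p))
cv2.imwrite("pics/w4c.png",crop(r["pixels"],155,100,355,280,4))
E
```

```text
1.6 [ 0.50677949 -0.37741714  0.19675515] (array([[-3.400e-03,  7.809e-01, -6.246e-01],
       [-2.800e-03, -6.246e-01, -7.809e-01],
       [-1.000e+00, -9.000e-04,  4.300e-03]]), np.float64(-38.654947178108465)) 0.0633523945741977
[242.69961469 213.22262937]
[245.68680119 176.85253351]
[250.20257355 248.35303245]
```

View pics/w4c.png

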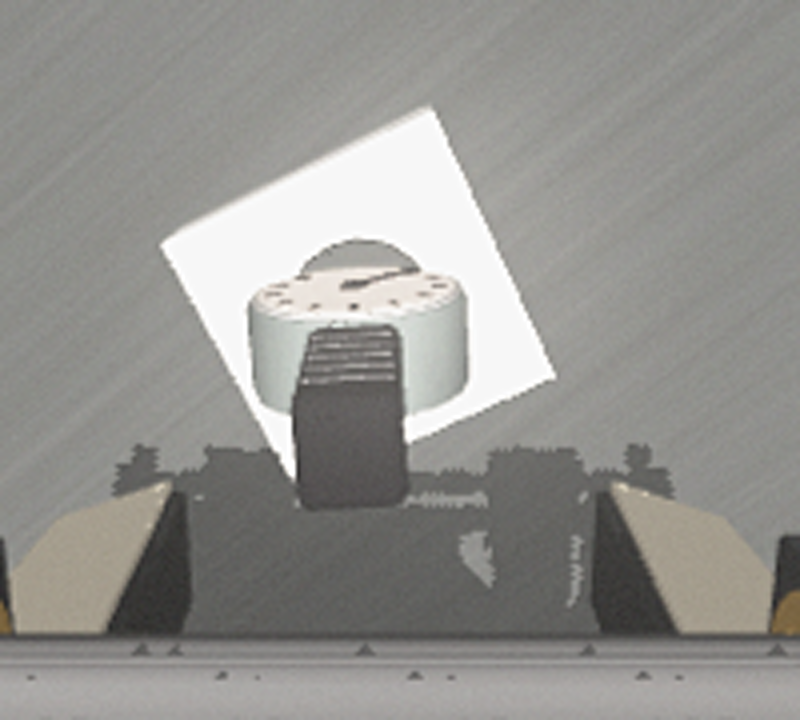

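```bash

python3 - <<'E'
from h import *
s,r=pickle.load(open("w4.pkl","rb"));c=cam(r,s)
Q=np.array([onz(c,(155+x/4-.4,100+y/4-.4),.146) for x,y in [(296,388),(404,382),(409,503),(300,508)]]); print(Q[:,:2].round(4).tolist(),Q.mean(0).round(4))
for i in range(4):
        e=Q[(i+1)%4]-Q[i]; print("  ",np.linalg.norm(e).round(4),np.degrees(np.arctan2(e[1],e[0])).round(1))
T=R.from_rotvec(s["tool_rot"]).as_matrix(); print(T.T@(Q.mean(0)-s["tcp_pos"]))
E
```

```text
[[0.5289, -0.3742], [0.5172, -0.3907], [0.4974, -0.3762], [0.5097, -0.3591]] [ 0.5133 -0.375   0.146 ]
   0.0202 -125.4
   0.0246 143.8
   0.0211 54.1
   0.0244 -38.3
[ 0.05072589  0.00366102 -0.00615863]
```

Request:
jog_arm(deltas=[{"dx": 0.006, "dy": 0.0025, "dz": -0.01, "ax": 0.003, "ay": -0.003, "az": 0.01}, {"dx": 0, "dy": 0, "dz": 0, "ax": 0, "ay": 0, "az": 0}, {"dx": 0, "dy": 0, "dz": 0, "ax": 0, "ay": 0, "az": 0}])

```text
clock: 1.9
tcp_pos: [0.5138, -0.3766, 0.19]
tool_rot: [1.681, 0.812, -1.677]
wrist_force: [0.3, 0.4, -0.4]
finger_gap: 0.0643
```

```bash
cat > st.py <<'E'
from h import *
from bench import robot
s=robot.get_state(); T,a=ang(s); print("t",s["clock"],"tcp",s["tcp_pos"].round(4),"down",T[:,0],"th",round(a,2),"qv",np.abs(s["qvel"]).max().round(3),"F",s["wrist_force"].round(2),"gap",round(s["finger_gap"],4), "M",s["ft_torque"].round(3),"q",s["joint_positions"].round(2))
E
python3 st.py
```

```text
t 1.9 tcp [ 0.5138 -0.3766  0.19  ] down [ 0.0038 -0.0032 -1.    ] th -38.11 qv 0.009 F [ 0.29  0.35 -0.42] gap 0.0643 M [0.076 0.041 0.009] q [-0.75  0.58  1.27  0.    1.28  1.48]
```

Request:
jog_arm(deltas=[{"dx": -0.001, "dy": 0.0015, "dz": -0.025, "ax": 0.002, "ay": 0.002, "az": 0}, {"dx": 0, "dy": 0, "dz": -0.025, "ax": 0, "ay": 0, "az": 0}, {"dx": 0, "dy": 0, "dz": -0.018, "ax": 0, "ay": 0, "az": 0}, {"dx": 0, "dy": 0, "dz": 0, "ax": 0, "ay": 0, "az": 0}, {"dx": 0, "dy": 0, "dz": 0, "ax": 0, "ay": 0, "az": 0}])

```text
clock: 2.32
tcp_pos: [0.516, -0.3774, 0.1269]
tool_rot: [1.68, 0.803, -1.669]
wrist_force: [-0.5, 0.4, 1.7]
finger_gap: 0.0642
```

```bash
python3 st.py; python3 -c "
from h import *
s,r,c=look('w5','wrist')"
```

```text
t 2.3167 tcp [ 0.516  -0.3774  0.1269] down [ 0.0117 -0.0104 -0.9999] th -38.03 qv 0.014 F [-0.5   0.4   1.68] gap 0.0642 M [0.079 0.022 0.   ] q [-0.75  0.64  1.35  0.    1.13  1.48]
```

View pics/w5.png

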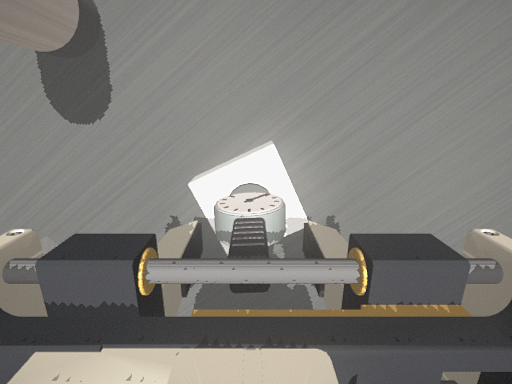

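Request:
jog_arm(deltas=[{"dx": -0.003, "dy": 0.0025, "dz": -0.006, "ax": 0.01, "ay": 0.012, "az": 0}, {"dx": 0, "dy": 0, "dz": -0.004, "ax": 0, "ay": 0, "az": 0}, {"dx": 0, "dy": 0, "dz": 0, "ax": 0, "ay": 0, "az": 0}, {"dx": 0, "dy": 0, "dz": 0, "ax": 0, "ay": 0, "az": 0}])

```text
clock: 2.7
tcp_pos: [0.5144, -0.3761, 0.1208]
tool_rot: [1.679, 0.813, -1.676]
wrist_force: [-0.3, 0.2, 0.5]
finger_gap: 0.0644
```

```bash
python3 st.py
```

```text
t 2.7 tcp [ 0.5144 -0.3761  0.1208] down [ 0.0036 -0.0042 -1.    ] th -38.02 qv 0.004 F [-0.35  0.18  0.51] gap 0.0644 M [ 0.086 -0.017  0.015] q [-0.75  0.65  1.35 -0.    1.13  1.48]
```

Request:
jog_arm(deltas=[{"dx": -0.0015, "dy": 0.001, "dz": -0.006, "ax": 0.005, "ay": 0.004, "az": 0}, {"dx": 0, "dy": 0, "dz": 0, "ax": 0, "ay": 0, "az": 0}, {"dx": 0, "dy": 0, "dz": 0, "ax": 0, "ay": 0, "az": 0}])

```text
clock: 2.95
tcp_pos: [0.5133, -0.3754, 0.1155]
tool_rot: [1.679, 0.818, -1.678]
wrist_force: [-0.0, 0.4, -0.6]
finger_gap: 0.0644
```

```bash
python3 st.py
```

```text
t 2.95 tcp [ 0.5133 -0.3754  0.1155] down [ 8.e-04 -2.e-04 -1.e+00] th -38.02 qv 0.014 F [-0.04  0.45 -0.57] gap 0.0644 M [0.089 0.069 0.053] q [-0.75  0.65  1.36  0.    1.13  1.48]
```

Request:
jog_arm(deltas=[{"dx": 0, "dy": 0, "dz": 0, "ax": 0, "ay": 0, "az": 0}, {"dx": 0, "dy": 0, "dz": 0, "ax": 0, "ay": 0, "az": 0}, {"dx": 0, "dy": 0, "dz": 0, "ax": 0, "ay": 0, "az": 0}, {"dx": 0, "dy": 0, "dz": 0, "ax": 0, "ay": 0, "az": 0}, {"dx": 0, "dy": 0, "dz": 0, "ax": 0, "ay": 0, "az": 0}], hand=0, grip_force=50)

```text
clock: 3.37
tcp_pos: [0.5132, -0.3755, 0.1156]
tool_rot: [1.679, 0.818, -1.678]
wrist_force: [-0.1, 0.7, -0.4]
finger_gap: 0.0354
```

Request:
jog_arm(deltas=[{"dx": 0, "dy": 0, "dz": 0, "ax": 0, "ay": 0, "az": 0}, {"dx": 0, "dy": 0, "dz": 0, "ax": 0, "ay": 0, "az": 0}])

```text
clock: 3.53
tcp_pos: [0.5134, -0.3754, 0.1157]
tool_rot: [1.68, 0.818, -1.678]
wrist_force: [1.4, 1.6, -1.5]
finger_gap: 0.0222
```

```bash
python3 st.py
```

```text
t 3.5333 tcp [ 0.5134 -0.3754  0.1157] down [ 1.2e-03 -3.0e-04 -1.0e+00] th -38.03 qv 0.005 F [ 1.38  1.58 -1.49] gap 0.0222 M [ 0.232 -0.198  0.009] q [-0.75  0.65  1.36  0.    1.13  1.48]
```

Request:
jog_arm(deltas=[{"dx": 0, "dy": 0, "dz": 0.01, "ax": 0, "ay": 0, "az": 0}, {"dx": 0, "dy": 0, "dz": 0.02, "ax": 0, "ay": 0, "az": 0}, {"dx": 0, "dy": 0, "dz": 0.03, "ax": 0, "ay": 0, "az": 0}, {"dx": 0, "dy": 0, "dz": 0.03, "ax": 0, "ay": 0, "az": 0}, {"dx": 0, "dy": 0, "dz": 0.02, "ax": 0, "ay": 0, "az": 0}])

```text
clock: 3.95
tcp_pos: [0.5095, -0.3719, 0.2238]
tool_rot: [1.679, 0.835, -1.688]
wrist_force: [1.2, 0.6, -1.9]
finger_gap: 0.0218
```

```bash
python3 st.py
```

```text
t 3.95 tcp [ 0.5095 -0.3719  0.2238] down [-0.0115  0.0114 -0.9999] th -38.03 qv 0.562 F [ 1.19  0.59 -1.92] gap 0.0218 M [-0.004 -0.051 -0.001] q [-0.75  0.56  1.22  0.    1.38  1.48]
```

Request:
jog_arm(deltas=[{"dx": 0.001, "dy": 0.03, "dz": 0.005, "ax": -0.01, "ay": -0.01, "az": 0}, {"dx": 0, "dy": 0.039, "dz": 0, "ax": 0, "ay": 0, "az": 0}, {"dx": 0, "dy": 0.039, "dz": 0, "ax": 0, "ay": 0, "az": 0}, {"dx": 0, "dy": 0.039, "dz": 0, "ax": 0, "ay": 0, "az": 0}, {"dx": 0, "dy": 0.039, "dz": 0, "ax": 0, "ay": 0, "az": 0}])

```text
clock: 4.37
tcp_pos: [0.5102, -0.1898, 0.2379]
tool_rot: [1.687, 0.794, -1.679]
wrist_force: [1.7, 0.5, -1.8]
finger_gap: 0.0221
```

```bash
python3 st.py
```

```text
t 4.3667 tcp [ 0.5102 -0.1898  0.2379] down [ 0.0102 -0.0111 -0.9999] th -38.71 qv 0.78 F [ 1.74  0.46 -1.79] gap 0.0221 M [ 0.088 -0.043  0.013] q [-0.49  0.37  1.49 -0.01  1.27  1.75]
```

Request:
jog_arm(deltas=[{"dx": 0, "dy": 0.04, "dz": 0, "ax": 0.008, "ay": 0.005, "az": 0.01}, {"dx": 0, "dy": 0.04, "dz": 0, "ax": 0, "ay": 0, "az": 0}, {"dx": 0, "dy": 0.04, "dz": 0, "ax": 0, "ay": 0, "az": 0}, {"dx": 0, "dy": 0.04, "dz": 0, "ax": 0, "ay": 0, "az": 0}, {"dx": 0, "dy": 0.04, "dz": 0, "ax": 0, "ay": 0, "az": 0}])

```text
clock: 4.78
tcp_pos: [0.5074, 0.0188, 0.2415]
tool_rot: [1.685, 0.809, -1.675]
wrist_force: [0.9, 0.4, -1.9]
finger_gap: 0.022
```

```bash
python3 st.py
```

```text
t 4.7833 tcp [0.5074 0.0188 0.2415] down [ 0.0074 -0.0034 -1.    ] th -38.25 qv 0.987 F [ 0.86  0.38 -1.91] gap 0.022 M [ 0.105 -0.028 -0.035] q [-0.11  0.31  1.57 -0.    1.25  2.13]
```

Request:
jog_arm(deltas=[{"dx": 0.004, "dy": 0.04, "dz": -0.01, "ax": 0.003, "ay": 0.007, "az": 0.005}, {"dx": 0.004, "dy": 0.035, "dz": -0.01, "ax": 0, "ay": 0, "az": 0}, {"dx": 0, "dy": 0.02, "dz": -0.01, "ax": 0, "ay": 0, "az": 0}, {"dx": 0, "dy": 0, "dz": 0, "ax": 0, "ay": 0, "az": 0}, {"dx": 0, "dy": 0, "dz": 0, "ax": 0, "ay": 0, "az": 0}])

```text
clock: 5.2
tcp_pos: [0.5132, 0.1253, 0.2147]
tool_rot: [1.676, 0.826, -1.667]
wrist_force: [-0.6, -0.2, -2.3]
finger_gap: 0.0217
```

```bash
python3 st.py; python3 - <<'E'
from h import *
s,r,c=look("w6","wrist");s2,r2,c2=look("s6","scene")
cv2.imwrite("pics/s6c.png",crop(r2["pixels"],150,40,350,240,3))
E
```

```text
t 5.2 tcp [0.5132 0.1253 0.2147] down [ 0.004   0.0018 -1.    ] th -37.4 qv 0.04 F [-0.61 -0.2  -2.28] gap 0.0217 M [ 0.075  0.002 -0.101] q [0.09 0.37 1.56 0.   1.21 2.32]
```

View pics/w6.png

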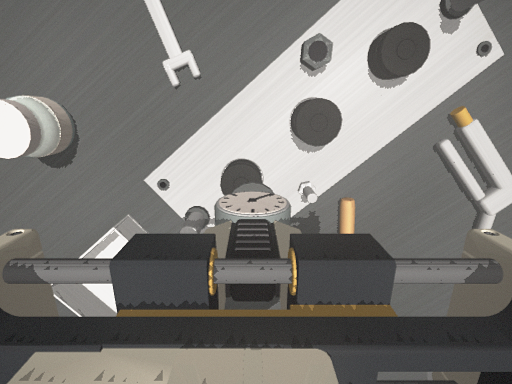

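View pics/s6c.png

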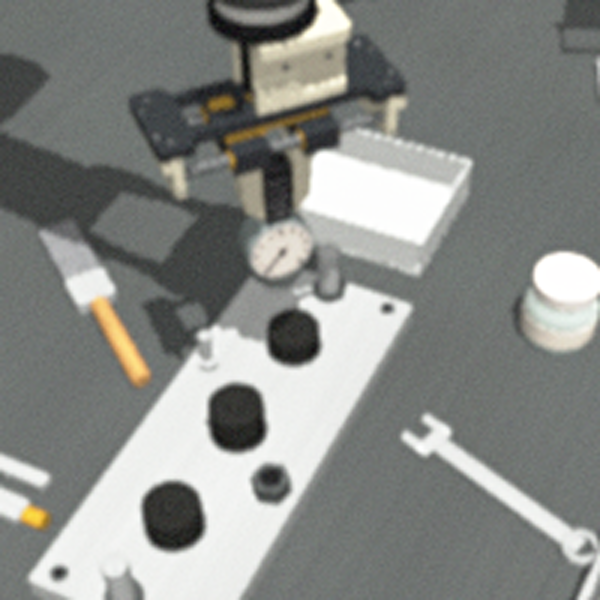

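```bash

python3 - <<'E'
from h import *
s,r=pickle.load(open("w6.pkl","rb"))
cv2.imwrite("pics/w6c.png",crop(r["pixels"],270,0,470,150,4))
d=pickle.load(open("d0.pkl","rb"))
cv2.imwrite("pics/s0c.png",crop(d["scene"]["pixels"],190,135,270,230,6))
E
```

```text
(no output)
```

View pics/w6c.png

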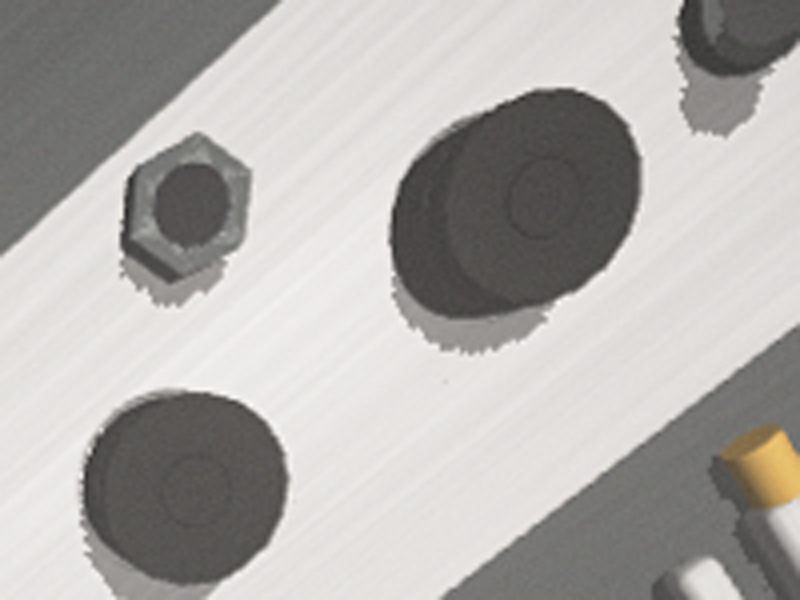

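View pics/s0c.png

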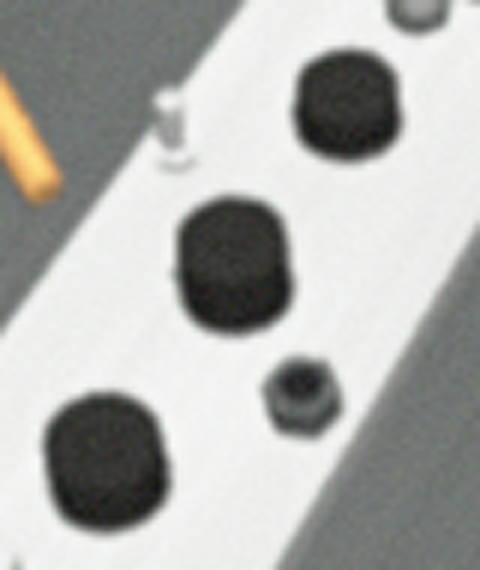

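```bash

python3 - <<'E'
from h import *
s,r=pickle.load(open("w6.pkl","rb"));c=cam(r,s)
d=pickle.load(open("d0.pkl","rb"));ct=cam(d["top"]);cs=cam(d["scene"])
p0=np.array([.5212,.0295]);yv=np.array([-.0523,.9986])
for k,uv in((2,(196,491)),(3,(544,197))):
    for z in(.05,.057,.064): print(k,z,onz(c,(270+uv[0]/4-.4,uv[1]/4-.4),z)[:2].round(4))
for k,x,y in((1,206,186),(2,373,177),(3,541,168)):
    print(k,[onz(ct,(170+x/5-.4,190+y/5-.4),z)[:2].round(4) for z in(.05,.064)], "pocket",p0+yv*.11*(2-k))
# blob top/bottom edges in scene: upper rim extreme px along image vertical
m={1:(348,47,162),2:(235,195,337),3:(107,390,533)}
for k,(x,t,b) in m.items():
    q=p0+yv*.11*(2-k)
    def rim(z): 
        a=np.linspace(0,2*np.pi,200);return np.array([proj(cs,(q[0]+.025*np.cos(t_),q[1]+.025*np.sin(t_),z)) for t_ in a])
    for z in(.048,.050,.054,.058,.062,.066):
        print(k,z,((rim(z)[:,1].min()-135+.4)*6).round(0),"obs",t,"bot",((rim(.025)[:,1].max()-135+.4)*6).round(0),b)
for nm,c_ in(("s",cs),):
  pass
E
```

```text
2 0.05 [0.5197 0.0284]
2 0.057 [0.5209 0.0295]
2 0.064 [0.5222 0.0306]
3 0.05 [ 0.5268 -0.082 ]
3 0.057 [ 0.5279 -0.0784]
3 0.064 [ 0.529  -0.0748]
1 [array([0.5163, 0.1364]), array([0.5166, 0.1346])] pocket [0.515447 0.139346]
2 [array([0.5216, 0.0282]), array([0.5219, 0.0278])] pocket [0.5212 0.0295]
3 [array([ 0.527 , -0.0806]), array([ 0.5272, -0.0796])] pocket [ 0.526953 -0.080346]
1 0.048 49.0 obs 47 bot 163.0 162
1 0.05 46.0 obs 47 bot 163.0 162
1 0.054 40.0 obs 47 bot 163.0 162
1 0.058 34.0 obs 47 bot 163.0 162
1 0.062 28.0 obs 47 bot 163.0 162
1 0.066 22.0 obs 47 bot 163.0 162
2 0.048 213.0 obs 195 bot 336.0 337
2 0.05 210.0 obs 195 bot 336.0 337
2 0.054 204.0 obs 195 bot 336.0 337
2 0.058 198.0 obs 195 bot 336.0 337
2 0.062 192.0 obs 195 bot 336.0 337
2 0.066 186.0 obs 195 bot 336.0 337
3 0.048 399.0 obs 390 bot 533.0 533
3 0.05 396.0 obs 390 bot 533.0 533
3 0.054 390.0 obs 390 bot 533.0 533
3 0.058 385.0 obs 390 bot 533.0 533
3 0.062 379.0 obs 390 bot 533.0 533
3 0.066 373.0 obs 390 bot 533.0 533
```

Request:
jog_arm(deltas=[{"dx": 0.003, "dy": 0.0135, "dz": -0.02, "ax": -0.002, "ay": 0.004, "az": -0.01}, {"dx": 0, "dy": 0, "dz": -0.02, "ax": 0, "ay": 0, "az": 0}, {"dx": 0, "dy": 0, "dz": 0, "ax": 0, "ay": 0, "az": 0}, {"dx": 0, "dy": 0, "dz": 0, "ax": 0, "ay": 0, "az": 0}])

```text
clock: 5.63
tcp_pos: [0.519, 0.1325, 0.1776]
tool_rot: [1.689, 0.808, -1.679]
wrist_force: [0.4, -0.9, -2.1]
finger_gap: 0.022
```

```bash
python3 st.py; python3 - <<'E'
from h import *
s,r,c=look("w7","wrist")
cv2.imwrite("pics/w7c.png",crop(r["pixels"],180,130,330,240,5))
for z in (.048,.0495): print(proj(c,(0.516,.1385,z)))
E
```

```text
t 5.6333 tcp [0.519  0.1325 0.1776] down [ 0.0065 -0.0012 -1.    ] th -38.53 qv 0.029 F [ 0.4  -0.92 -2.15] gap 0.022 M [0.079 0.024 0.022] q [ 0.11  0.42  1.6  -0.    1.12  2.35]
[248.92967049 193.21380858]
[248.90656879 193.63696246]
```

View pics/w7c.png

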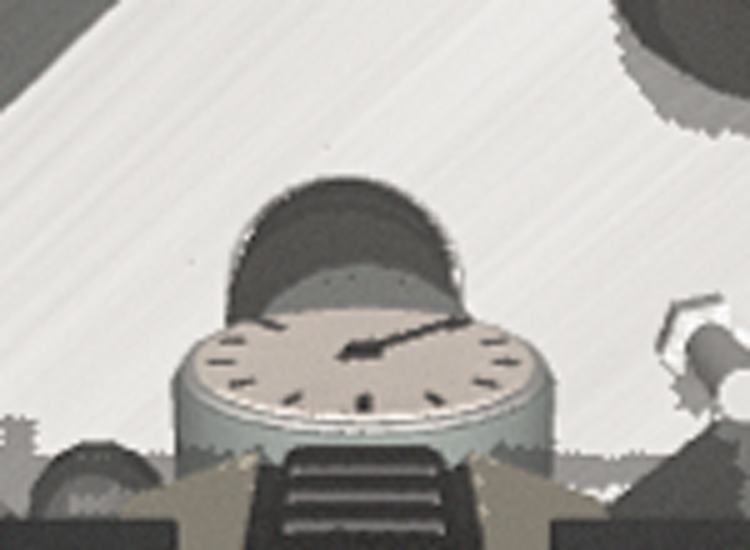

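```bash
python3 - <<'E'
from h import *
from scipy.optimize import least_squares
s,r=pickle.load(open("w7.pkl","rb"));c=cam(r,s)
g=cv2.cvtColor(r["pixels"],cv2.COLOR_BGR2GRAY)
# dark->light edge scanning outward from (249,180) upward half
ctr=np.array([249,186.]);P=[]
for a in np.radians(np.arange(195,346,5)):
    for rr in np.arange(10,45,.25):
        u=ctr+rr*np.array([np.cos(a),np.sin(a)])
        v=cv2.getRectSubPix(g,(1,1),(float(u[0]),float(u[1])))[0,0]
        if v>110: P.append(u);break
P=np.array(P)
for z in(.0495,):
    Q=np.array([onz(c,p,z)[:2] for p in P])
    f=lambda x:np.hypot(*(Q-x[:2]).T)-.025
    o=least_squares(f,[.516,.138],loss="soft_l1",f_scale=.0005);print(z,o.x,np.abs(f(o.x)).mean(),len(P))
    f=lambda x:np.hypot(*(Q-x[:2]).T)-x[2]
    o=least_squares(f,[.516,.138,.025],loss="soft_l1",f_scale=.0005);print(z,o.x)
E
```

```text
0.0495 [0.51984989 0.13611216] 0.000616787036986635 31
0.0495 [0.52250879 0.13378414 0.02200266]
```

```bash
python3 - <<'E'
from h import *
from scipy.optimize import least_squares
s,r=pickle.load(open("w7.pkl","rb"));c=cam(r,s)
cv2.imwrite("pics/w7d.png",np.clip(crop(r["pixels"],220,158,280,200,10).astype(int)*2-40,0,255).astype(np.uint8))
g=cv2.cvtColor(r["pixels"],cv2.COLOR_BGR2GRAY)
ctr=np.array([249,186.]);P=[]
for a in np.radians(np.arange(225,316,5)):
    for rr in np.arange(10,45,.25):
        u=ctr+rr*np.array([np.cos(a),np.sin(a)])
        if cv2.getRectSubPix(g,(1,1),(float(u[0]),float(u[1])))[0,0]>110: P.append(u);break
Q=np.array([onz(c,p,.025)[:2] for p in P])
for rad in(.025,.0265):
    f=lambda x:np.hypot(*(Q-x[:2]).T)-rad
    o=least_squares(f,[.516,.138],loss="soft_l1",f_scale=.0005);print(rad,o.x,np.abs(f(o.x)).mean())
E
```

```text
0.025 [0.51666269 0.13925139] 0.00011994868979930524
0.0265 [0.51541082 0.14030093] 0.00020881085232931555
```

View pics/w7d.png

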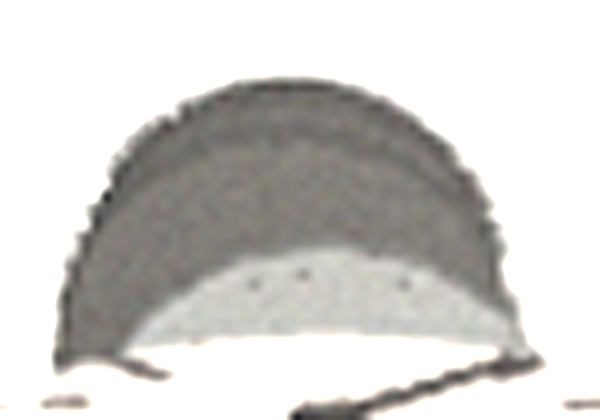

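Request:
jog_arm(deltas=[{"dx": -0.003, "dy": 0.0065, "dz": -0.006, "ax": 0.001, "ay": 0.007, "az": 0.008}, {"dx": 0, "dy": 0, "dz": -0.006, "ax": 0, "ay": 0, "az": 0}, {"dx": 0, "dy": 0, "dz": 0, "ax": 0, "ay": 0, "az": 0}, {"dx": 0, "dy": 0, "dz": 0, "ax": 0, "ay": 0, "az": 0}])

```text
clock: 6.02
tcp_pos: [0.5172, 0.1375, 0.1679]
tool_rot: [1.684, 0.815, -1.678]
wrist_force: [-1.0, 0.3, -2.2]
finger_gap: 0.022
```

```bash
python3 st.py
```

```text
t 6.0167 tcp [0.5172 0.1375 0.1679] down [ 3.5e-03  1.0e-04 -1.0e+00] th -38.22 qv 0.005 F [-0.98  0.27 -2.17] gap 0.022 M [ 0.064 -0.003  0.016] q [ 0.12  0.43  1.61 -0.    1.1   2.35]
```

Request:
jog_arm(deltas=[{"dx": -0.001, "dy": 0.001, "dz": -0.006, "ax": 0, "ay": 0.004, "az": 0}, {"dx": 0, "dy": 0, "dz": -0.003, "ax": 0, "ay": 0, "az": 0}, {"dx": 0, "dy": 0, "dz": 0, "ax": 0, "ay": 0, "az": 0}])

```text
clock: 6.27
tcp_pos: [0.5165, 0.1386, 0.1589]
tool_rot: [1.682, 0.816, -1.68]
wrist_force: [0.7, 0.1, -2.5]
finger_gap: 0.022
```

```bash
python3 st.py
```

```text
t 6.2667 tcp [0.5165 0.1386 0.1589] down [ 7.e-04  3.e-04 -1.e+00] th -38.21 qv 0.006 F [ 0.75  0.15 -2.5 ] gap 0.022 M [0.074 0.021 0.018] q [0.12 0.44 1.62 0.   1.08 2.36]
```

Position is good. Descend in small steps.

Request:
jog_arm(deltas=[{"dx": 0, "dy": 0, "dz": -0.004, "ax": 0, "ay": 0, "az": 0}, {"dx": 0, "dy": 0, "dz": -0.002, "ax": 0, "ay": 0, "az": 0}, {"dx": 0, "dy": 0, "dz": 0, "ax": 0, "ay": 0, "az": 0}])

```text
clock: 6.52
tcp_pos: [0.5168, 0.1387, 0.1525]
tool_rot: [1.682, 0.816, -1.68]
wrist_force: [-0.4, 0.1, 0.1]
finger_gap: 0.022
```

Request:
jog_arm(deltas=[{"dx": 0, "dy": 0, "dz": -0.002, "ax": 0, "ay": 0, "az": 0}, {"dx": 0, "dy": 0, "dz": 0, "ax": 0, "ay": 0, "az": 0}])

```text
clock: 6.68
tcp_pos: [0.5169, 0.1387, 0.1508]
tool_rot: [1.682, 0.816, -1.679]
wrist_force: [-0.9, -0.1, 0.6]
finger_gap: 0.0218
```

Request:
jog_arm(deltas=[{"dx": 0, "dy": 0, "dz": -0.002, "ax": 0, "ay": 0, "az": 0}, {"dx": 0, "dy": 0, "dz": 0, "ax": 0, "ay": 0, "az": 0}])

```text
clock: 6.85
tcp_pos: [0.517, 0.1387, 0.1494]
tool_rot: [1.683, 0.816, -1.679]
wrist_force: [-1.8, -0.0, 2.7]
finger_gap: 0.0217
```

Request:
jog_arm(deltas=[{"dx": 0, "dy": 0, "dz": -0.001, "ax": 0, "ay": 0, "az": 0}, {"dx": 0, "dy": 0, "dz": 0, "ax": 0, "ay": 0, "az": 0}])

```text
clock: 7.02
tcp_pos: [0.5169, 0.1387, 0.1491]
tool_rot: [1.683, 0.815, -1.678]
wrist_force: [-2.4, -0.1, 4.8]
finger_gap: 0.0218
```

```bash
python3 st.py
```

```text
t 7.0167 tcp [0.5169 0.1387 0.1491] down [ 2.8e-03  3.0e-04 -1.0e+00] th -38.18 qv 0.011 F [-2.36 -0.06  4.82] gap 0.0218 M [-0.001  0.552  0.052] q [ 0.12  0.45  1.63 -0.    1.06  2.36]
```

Request:
jog_arm(deltas=[{"dx": 0, "dy": 0, "dz": -0.0012, "ax": 0, "ay": 0.003, "az": 0}, {"dx": 0, "dy": 0, "dz": 0, "ax": 0, "ay": 0, "az": 0}])

```text
clock: 7.18
tcp_pos: [0.5172, 0.1387, 0.149]
tool_rot: [1.682, 0.816, -1.68]
wrist_force: [-1.5, -0.3, 5.2]
finger_gap: 0.0215
```

```bash
python3 st.py
```

```text
t 7.1833 tcp [0.5172 0.1387 0.149 ] down [ 1.e-03  3.e-04 -1.e+00] th -38.17 qv 0.012 F [-1.54 -0.26  5.18] gap 0.0215 M [-0.004  0.756  0.038] q [0.12 0.45 1.63 0.   1.06 2.36]
```

Request:
jog_arm(deltas=[{"dx": 0, "dy": 0, "dz": -0.0018, "ax": 0, "ay": 0, "az": 0}, {"dx": 0, "dy": 0, "dz": -0.001, "ax": 0, "ay": 0, "az": 0}])

```text
clock: 7.35
tcp_pos: [0.5172, 0.1387, 0.148]
tool_rot: [1.682, 0.816, -1.679]
wrist_force: [-4.2, -0.3, 12.7]
finger_gap: 0.0216
```

```bash
python3 st.py
```

```text
t 7.35 tcp [0.5172 0.1387 0.148 ] down [ 1.9e-03  2.0e-04 -1.0e+00] th -38.16 qv 0.005 F [-4.25 -0.33 12.73] gap 0.0216 M [-0.152  1.256 -0.004] q [ 0.12  0.45  1.63 -0.    1.06  2.36]
```

Request:
jog_arm(deltas=[{"dx": 0, "dy": 0, "dz": 0, "ax": 0, "ay": 0, "az": 0}])

```text
clock: 7.43
tcp_pos: [0.5171, 0.1387, 0.1488]
tool_rot: [1.682, 0.816, -1.678]
wrist_force: [-2.2, 0.1, 5.9]
finger_gap: 0.0218
```

```bash
python3 st.py; python3 - <<'E'
from h import *
s,r,c=look("w8","wrist")
cv2.imwrite("pics/w8c.png",crop(r["pixels"],180,130,330,240,5))
E
python3 st.py
```

```text
t 7.4333 tcp [0.5171 0.1387 0.1488] down [ 2.1e-03  2.0e-04 -1.0e+00] th -38.16 qv 0.02 F [-2.25  0.13  5.89] gap 0.0218 M [ 0.026  0.907 -0.007] q [ 0.12  0.45  1.63 -0.    1.06  2.36]
t 7.4833 tcp [0.5171 0.1387 0.1488] down [ 2.1e-03  3.0e-04 -1.0e+00] th -38.16 qv 0.007 F [-2.16 -0.86  6.23] gap 0.0217 M [-0.014  0.82   0.041] q [0.12 0.45 1.63 0.   1.06 2.36]
```

View pics/w8c.png

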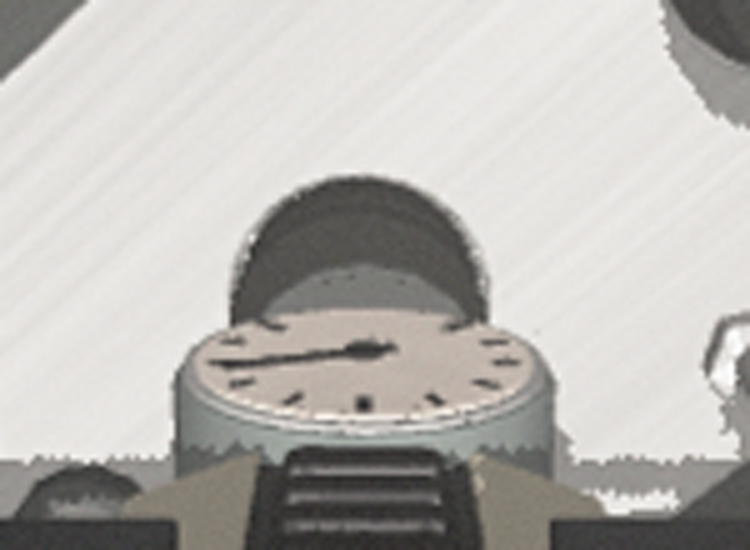

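Request:
jog_arm(deltas=[{"dx": 0, "dy": 0, "dz": -0.0006, "ax": 0, "ay": 0, "az": 0}, {"dx": 0, "dy": 0, "dz": -0.0004, "ax": 0, "ay": 0, "az": 0}, {"dx": 0, "dy": 0, "dz": -0.0004, "ax": 0, "ay": 0, "az": 0}])

```text
clock: 7.73
tcp_pos: [0.5169, 0.1387, 0.1489]
tool_rot: [1.683, 0.816, -1.678]
wrist_force: [-2.2, 0.2, 6.0]
finger_gap: 0.0217
```

Request:
jog_arm(deltas=[{"dx": 0, "dy": 0, "dz": -0.0004, "ax": 0, "ay": 0, "az": 0}, {"dx": 0, "dy": 0, "dz": -0.0004, "ax": 0, "ay": 0, "az": 0}, {"dx": 0, "dy": 0, "dz": -0.0004, "ax": 0, "ay": 0, "az": 0}])

```text
clock: 7.98
tcp_pos: [0.5169, 0.1387, 0.1489]
tool_rot: [1.683, 0.816, -1.677]
wrist_force: [-2.4, -0.6, 5.9]
finger_gap: 0.0215
```

Request:
jog_arm(deltas=[{"dx": 0, "dy": 0, "dz": -0.0004, "ax": 0, "ay": 0, "az": 0}, {"dx": 0, "dy": 0, "dz": -0.0004, "ax": 0, "ay": 0, "az": 0}, {"dx": 0, "dy": 0, "dz": -0.0004, "ax": 0, "ay": 0, "az": 0}])

```text
clock: 8.23
tcp_pos: [0.5169, 0.1387, 0.1489]
tool_rot: [1.683, 0.815, -1.676]
wrist_force: [-1.8, -0.4, 7.2]
finger_gap: 0.0218
```

```bash
python3 st.py; python3 - <<'E'
from h import *
s,r,c=look("w9","wrist")
cv2.imwrite("pics/w9c.png",crop(r["pixels"],180,130,330,240,5))
s,r,c=look("s9","scene")
cv2.imwrite("pics/s9c.png",crop(r["pixels"],210,80,290,180,6))
E
python3 st.py
```

```text
t 8.2333 tcp [0.5169 0.1387 0.1489] down [ 4.e-03  3.e-04 -1.e+00] th -38.14 qv 0.004 F [-1.82 -0.45  7.24] gap 0.0218 M [ 0.011  0.623 -0.017] q [ 0.12  0.45  1.63 -0.    1.06  2.36]
t 8.3333 tcp [0.5169 0.1387 0.1489] down [ 4.e-03  3.e-04 -1.e+00] th -38.14 qv 0.002 F [-3.06 -1.14  6.2 ] gap 0.0219 M [-0.008  0.668 -0.009] q [ 0.12  0.45  1.63 -0.    1.06  2.36]
```

View pics/w9c.png

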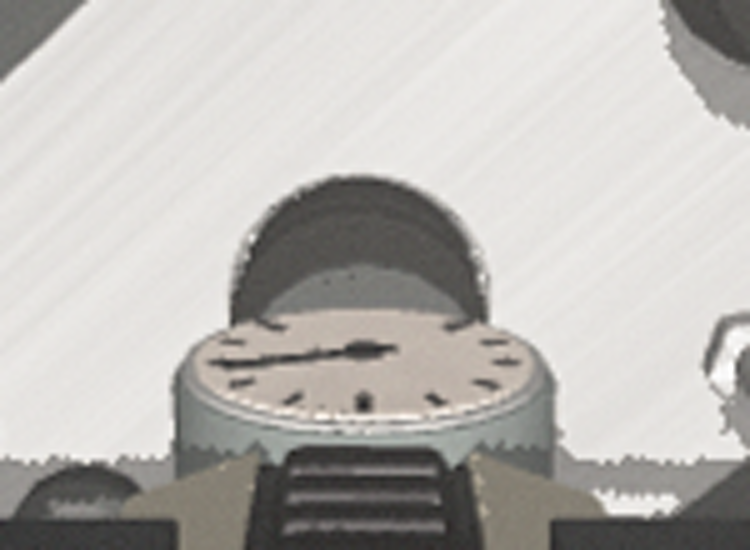

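View pics/s9c.png

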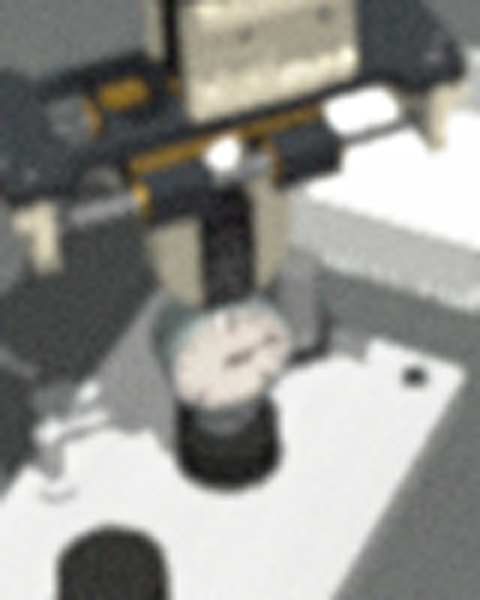

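Request:
jog_arm(deltas=[{"dx": 0, "dy": 0, "dz": -0.0007, "ax": 0, "ay": 0.004, "az": 0}, {"dx": 0, "dy": 0, "dz": -0.0007, "ax": 0, "ay": 0, "az": 0}, {"dx": 0, "dy": 0, "dz": -0.0007, "ax": 0, "ay": 0, "az": 0}])

```text
clock: 8.58
tcp_pos: [0.5172, 0.1387, 0.1485]
tool_rot: [1.682, 0.817, -1.679]
wrist_force: [-3.2, -0.8, 10.0]
finger_gap: 0.0219
```

Request:
jog_arm(deltas=[{"dx": 0, "dy": 0, "dz": -0.0008, "ax": 0, "ay": 0.001, "az": 0}, {"dx": 0, "dy": 0, "dz": -0.0008, "ax": 0, "ay": 0, "az": 0}, {"dx": 0, "dy": 0, "dz": -0.0008, "ax": 0, "ay": 0, "az": 0}])

```text
clock: 8.83
tcp_pos: [0.5172, 0.1387, 0.1485]
tool_rot: [1.682, 0.817, -1.678]
wrist_force: [-2.6, -1.1, 9.3]
finger_gap: 0.0215
```

```bash
python3 st.py
```

```text
t 8.8333 tcp [0.5172 0.1387 0.1485] down [ 1.7e-03  3.0e-04 -1.0e+00] th -38.12 qv 0.005 F [-2.59 -1.12  9.28] gap 0.0215 M [-0.034  0.972 -0.008] q [0.12 0.45 1.63 0.   1.06 2.35]
```

Request:
jog_arm(deltas=[{"dx": 0, "dy": 0, "dz": -0.0007, "ax": 0, "ay": 0.001, "az": 0}, {"dx": 0, "dy": 0, "dz": -0.0007, "ax": 0, "ay": 0, "az": 0}, {"dx": 0, "dy": 0, "dz": -0.0007, "ax": 0, "ay": 0, "az": 0}, {"dx": 0, "dy": 0, "dz": -0.0007, "ax": 0, "ay": 0, "az": 0}, {"dx": 0, "dy": 0, "dz": -0.0007, "ax": 0, "ay": 0, "az": 0}])

```text
clock: 9.25
tcp_pos: [0.5171, 0.1387, 0.1486]
tool_rot: [1.682, 0.817, -1.677]
wrist_force: [-2.4, -0.6, 7.9]
finger_gap: 0.022
```

Request:
jog_arm(deltas=[{"dx": 0, "dy": 0, "dz": -0.0007, "ax": 0, "ay": 0.001, "az": 0}, {"dx": 0, "dy": 0, "dz": -0.0007, "ax": 0, "ay": 0, "az": 0}, {"dx": 0, "dy": 0, "dz": -0.0007, "ax": 0, "ay": 0, "az": 0}])

```text
clock: 9.5
tcp_pos: [0.5171, 0.1387, 0.1486]
tool_rot: [1.682, 0.817, -1.677]
wrist_force: [-3.5, -0.5, 8.9]
finger_gap: 0.0219
```

```bash
python3 st.py; python3 - <<'E'
from h import *
s,r,c=look("w10","wrist")
cv2.imwrite("pics/w10c.png",crop(r["pixels"],180,130,330,240,5))
E
python3 st.py
```

```text
t 9.5 tcp [0.5171 0.1387 0.1486] down [ 2.8e-03  4.0e-04 -1.0e+00] th -38.1 qv 0.005 F [-3.54 -0.48  8.91] gap 0.0219 M [-0.091  0.829  0.022] q [0.12 0.45 1.63 0.   1.06 2.35]
t 9.55 tcp [0.517  0.1387 0.1486] down [ 2.7e-03  3.0e-04 -1.0e+00] th -38.1 qv 0.002 F [-3.1  -0.36  9.6 ] gap 0.0216 M [-0.021  0.877  0.03 ] q [0.12 0.45 1.63 0.   1.06 2.35]
```

View pics/w10c.png

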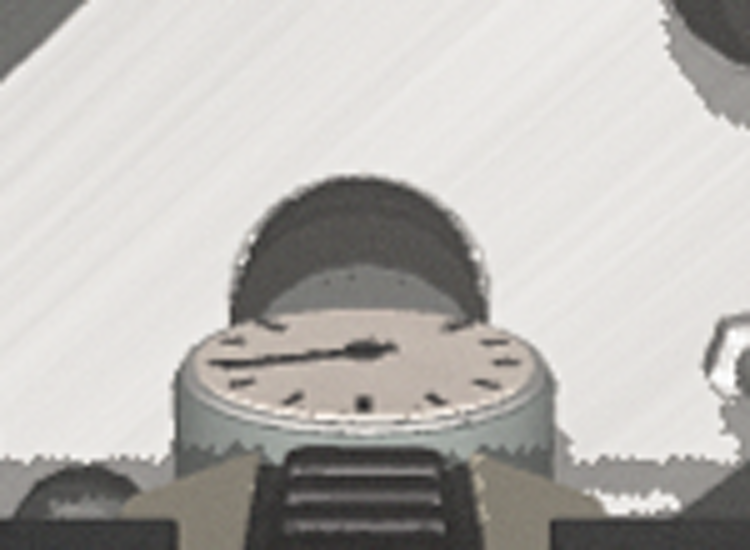

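Request:
jog_arm(deltas=[{"dx": 0, "dy": 0, "dz": 0.012, "ax": 0, "ay": 0, "az": 0}, {"dx": 0, "dy": 0, "dz": 0.025, "ax": 0, "ay": 0.002, "az": 0}, {"dx": 0.002, "dy": -0.03, "dz": 0.005, "ax": 0, "ay": 0, "az": 0}, {"dx": 0.002, "dy": -0.04, "dz": 0, "ax": 0, "ay": 0, "az": 0}, {"dx": 0.001, "dy": -0.03, "dz": 0, "ax": 0, "ay": 0, "az": 0}])

```text
clock: 9.97
tcp_pos: [0.5221, 0.0416, 0.1905]
tool_rot: [1.676, 0.826, -1.672]
wrist_force: [-0.4, -0.1, -2.5]
finger_gap: 0.0219
```

Request:
jog_arm(deltas=[{"dx": 0, "dy": 0, "dz": 0, "ax": 0, "ay": 0, "az": 0}, {"dx": 0, "dy": 0, "dz": 0, "ax": 0, "ay": 0, "az": 0}, {"dx": 0, "dy": 0, "dz": 0, "ax": 0, "ay": 0, "az": 0}])

```text
clock: 10.22
tcp_pos: [0.5226, 0.0361, 0.1894]
tool_rot: [1.679, 0.819, -1.677]
wrist_force: [1.3, -0.1, -1.8]
finger_gap: 0.022
```

```bash
python3 st.py; python3 - <<'E'
from h import *
s,r,c=look("w11","wrist")
cv2.imwrite("pics/w11c.png",crop(r["pixels"],180,130,330,240,5))
E
```

```text
t 10.2167 tcp [0.5226 0.0361 0.1894] down [ 1.1e-03  7.0e-04 -1.0e+00] th -37.96 qv 0.013 F [ 1.27 -0.13 -1.79] gap 0.022 M [0.055 0.03  0.006] q [-0.08  0.39  1.61  0.    1.15  2.16]
```

View pics/w11c.png

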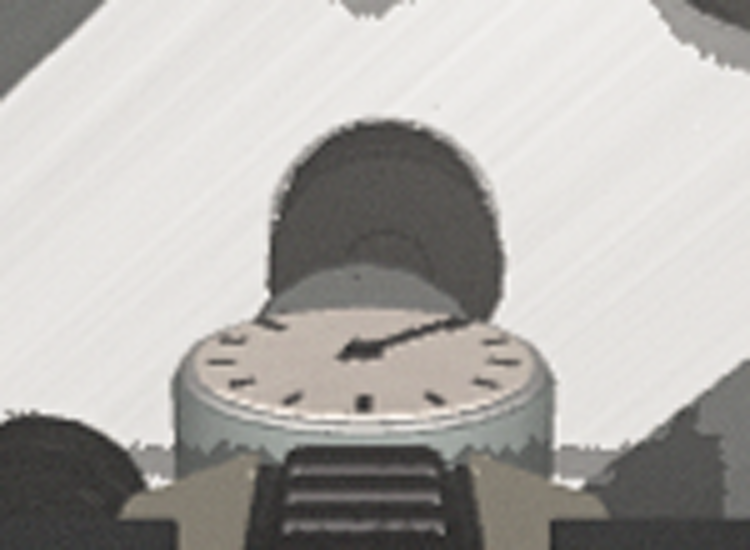

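Request:
jog_arm(deltas=[{"dx": -0.002, "dy": -0.007, "dz": -0.01, "ax": -0.001, "ay": 0.001, "az": 0}, {"dx": 0, "dy": 0, "dz": -0.006, "ax": 0, "ay": 0, "az": 0}, {"dx": 0, "dy": 0, "dz": 0, "ax": 0, "ay": 0, "az": 0}])

```text
clock: 10.52
tcp_pos: [0.5204, 0.0326, 0.1723]
tool_rot: [1.676, 0.823, -1.676]
wrist_force: [0.0, 0.9, -2.1]
finger_gap: 0.0219
```

```bash
python3 st.py
```

```text
t 10.5167 tcp [0.5204 0.0326 0.1723] down [-3.e-04  9.e-04 -1.e+00] th -37.74 qv 0.013 F [ 0.02  0.91 -2.09] gap 0.0219 M [ 0.077  0.075 -0.021] q [-0.09  0.4   1.64  0.    1.1   2.14]
```

Request:
jog_arm(deltas=[{"dx": 0.0005, "dy": -0.0045, "dz": -0.003, "ax": -0.001, "ay": 0, "az": -0.004}, {"dx": 0, "dy": 0, "dz": 0, "ax": 0, "ay": 0, "az": 0}, {"dx": 0, "dy": 0, "dz": 0, "ax": 0, "ay": 0, "az": 0}])

```text
clock: 10.77
tcp_pos: [0.5209, 0.03, 0.1687]
tool_rot: [1.676, 0.822, -1.678]
wrist_force: [0.3, 0.6, -1.7]
finger_gap: 0.0221
```

```bash
python3 st.py
```

```text
t 10.7667 tcp [0.5209 0.03   0.1687] down [-1.2e-03  5.0e-04 -1.0e+00] th -37.83 qv 0.008 F [ 0.26  0.55 -1.72] gap 0.0221 M [ 0.067  0.014 -0.006] q [-0.09  0.41  1.64  0.    1.1   2.14]
```

Good. Descend.

Request:
jog_arm(deltas=[{"dx": 0, "dy": -0.001, "dz": -0.004, "ax": 0, "ay": -0.001, "az": 0}, {"dx": 0, "dy": 0, "dz": -0.003, "ax": 0, "ay": 0, "az": 0}, {"dx": 0, "dy": 0, "dz": 0, "ax": 0, "ay": 0, "az": 0}])

```text
clock: 11.02
tcp_pos: [0.5216, 0.0294, 0.162]
tool_rot: [1.678, 0.821, -1.674]
wrist_force: [-0.3, -0.2, 0.4]
finger_gap: 0.0219
```

Request:
jog_arm(deltas=[{"dx": 0, "dy": 0, "dz": -0.002, "ax": 0, "ay": 0, "az": 0}, {"dx": 0, "dy": 0, "dz": 0, "ax": 0, "ay": 0, "az": 0}])

```text
clock: 11.18
tcp_pos: [0.5218, 0.0294, 0.1603]
tool_rot: [1.678, 0.82, -1.674]
wrist_force: [-0.7, 0.2, 1.5]
finger_gap: 0.0215
```

```bash
python3 st.py
```

```text
t 11.1833 tcp [0.5218 0.0294 0.1603] down [ 2.7e-03  2.0e-04 -1.0e+00] th -37.79 qv 0.017 F [-0.67  0.2   1.47] gap 0.0215 M [0.035 0.273 0.015] q [-0.09  0.42  1.65  0.    1.07  2.14]
```

Request:
jog_arm(deltas=[{"dx": 0, "dy": 0, "dz": -0.002, "ax": 0, "ay": 0.003, "az": 0}, {"dx": 0, "dy": 0, "dz": -0.0005, "ax": 0, "ay": 0, "az": 0}])

```text
clock: 11.35
tcp_pos: [0.5222, 0.0293, 0.1591]
tool_rot: [1.677, 0.821, -1.675]
wrist_force: [-3.7, 0.3, 7.8]
finger_gap: 0.022
```

Request:
jog_arm(deltas=[{"dx": 0, "dy": 0, "dz": -0.001, "ax": 0, "ay": 0, "az": 0}, {"dx": 0, "dy": 0, "dz": -0.0005, "ax": 0, "ay": 0, "az": 0}])

```text
clock: 11.52
tcp_pos: [0.5221, 0.0293, 0.1592]
tool_rot: [1.677, 0.82, -1.675]
wrist_force: [-2.5, 0.1, 6.7]
finger_gap: 0.0222
```

```bash
python3 st.py
```

```text
t 11.5167 tcp [0.5221 0.0293 0.1592] down [ 1.5e-03 -1.0e-04 -1.0e+00] th -37.79 qv 0.009 F [-2.45  0.1   6.67] gap 0.0222 M [0.085 0.774 0.059] q [-0.09  0.42  1.65  0.    1.07  2.14]
```

Request:
jog_arm(deltas=[{"dx": 0, "dy": 0, "dz": -0.0007, "ax": 0, "ay": 0.002, "az": 0}, {"dx": 0, "dy": 0, "dz": -0.0007, "ax": 0, "ay": 0, "az": 0}, {"dx": 0, "dy": 0, "dz": -0.0007, "ax": 0, "ay": 0, "az": 0}])

```text
clock: 11.77
tcp_pos: [0.5221, 0.0293, 0.1594]
tool_rot: [1.677, 0.821, -1.676]
wrist_force: [-1.8, -0.4, 6.1]
finger_gap: 0.0217
```

Request:
jog_arm(deltas=[{"dx": 0, "dy": 0, "dz": -0.0008, "ax": 0, "ay": 0.001, "az": 0}, {"dx": 0, "dy": 0, "dz": -0.0008, "ax": 0, "ay": 0, "az": 0}, {"dx": 0, "dy": 0, "dz": -0.0008, "ax": 0, "ay": 0, "az": 0}])

```text
clock: 12.02
tcp_pos: [0.5221, 0.0293, 0.1592]
tool_rot: [1.677, 0.82, -1.675]
wrist_force: [-2.2, 0.6, 6.7]
finger_gap: 0.0219
```

```bash
python3 st.py; python3 - <<'E'
from h import *
s,r,c=look("w12","wrist")
cv2.imwrite("pics/w12c.png",crop(r["pixels"],180,130,330,240,5))
E
python3 st.py
```

```text
t 12.0167 tcp [0.5221 0.0293 0.1592] down [ 1.e-03 -4.e-04 -1.e+00] th -37.79 qv 0.006 F [-2.16  0.64  6.67] gap 0.0219 M [0.07  0.749 0.008] q [-0.09  0.42  1.65 -0.    1.07  2.14]
t 12.0667 tcp [0.5221 0.0294 0.1592] down [ 1.e-03 -4.e-04 -1.e+00] th -37.79 qv 0.002 F [-2.5   0.41  6.16] gap 0.0217 M [0.037 0.674 0.015] q [-0.09  0.42  1.65 -0.    1.07  2.14]
```

View pics/w12c.png

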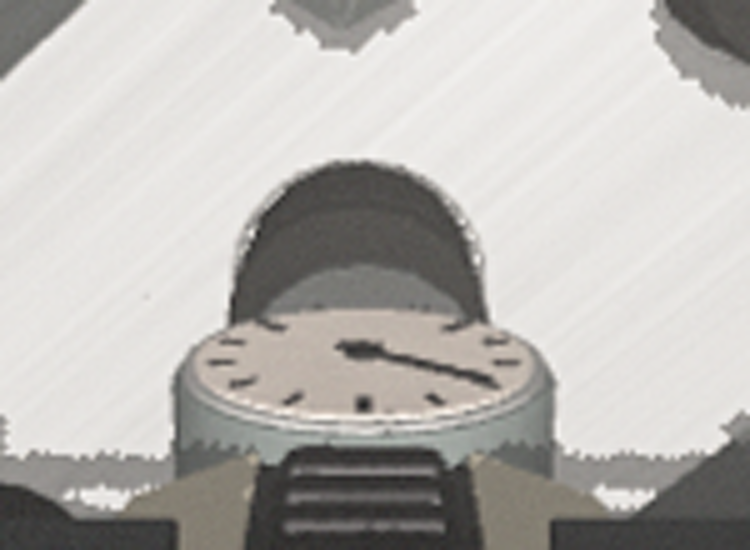

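Request:
jog_arm(deltas=[{"dx": 0, "dy": 0, "dz": -0.0012, "ax": 0, "ay": 0.001, "az": 0}, {"dx": 0, "dy": 0, "dz": -0.001, "ax": 0, "ay": 0, "az": 0}, {"dx": 0, "dy": 0, "dz": -0.001, "ax": 0, "ay": 0, "az": 0}])

```text
clock: 12.32
tcp_pos: [0.5221, 0.0294, 0.1589]
tool_rot: [1.677, 0.82, -1.675]
wrist_force: [-3.3, 0.6, 9.1]
finger_gap: 0.0221
```

Request:
jog_arm(deltas=[{"dx": 0, "dy": 0, "dz": -0.001, "ax": 0, "ay": 0.001, "az": 0}, {"dx": 0, "dy": 0, "dz": -0.001, "ax": 0, "ay": 0, "az": 0}, {"dx": 0, "dy": 0, "dz": -0.001, "ax": 0, "ay": 0, "az": 0}, {"dx": 0, "dy": 0, "dz": -0.001, "ax": 0, "ay": 0, "az": 0}, {"dx": 0, "dy": 0, "dz": -0.001, "ax": 0, "ay": 0, "az": 0}])

```text
clock: 12.73
tcp_pos: [0.522, 0.0294, 0.1589]
tool_rot: [1.677, 0.819, -1.673]
wrist_force: [-3.7, -0.2, 9.3]
finger_gap: 0.0223
```

Request:
jog_arm(deltas=[{"dx": 0, "dy": 0, "dz": -0.001, "ax": 0, "ay": 0.001, "az": 0}, {"dx": 0, "dy": 0, "dz": -0.001, "ax": 0, "ay": 0, "az": 0}, {"dx": 0, "dy": 0, "dz": -0.001, "ax": 0, "ay": 0, "az": 0}, {"dx": 0, "dy": 0, "dz": -0.001, "ax": 0, "ay": 0, "az": 0}, {"dx": 0, "dy": 0, "dz": -0.001, "ax": 0, "ay": 0, "az": 0}])

```text
clock: 13.15
tcp_pos: [0.5218, 0.0295, 0.1589]
tool_rot: [1.678, 0.818, -1.672]
wrist_force: [-2.9, -0.4, 7.3]
finger_gap: 0.022
```

```bash
python3 st.py; python3 - <<'E'
from h import *
s,r,c=look("w13","wrist")
cv2.imwrite("pics/w13c.png",crop(r["pixels"],180,130,330,240,5))
E
python3 st.py
```

```text
t 13.15 tcp [0.5218 0.0295 0.1589] down [ 0.0043 -0.0016 -1.    ] th -37.77 qv 0.008 F [-2.87 -0.39  7.31] gap 0.022 M [0.095 0.856 0.049] q [-0.09  0.42  1.65 -0.    1.07  2.14]
t 13.2 tcp [0.5218 0.0295 0.1589] down [ 0.0044 -0.0016 -1.    ] th -37.77 qv 0.002 F [-3.74  0.67  7.89] gap 0.0214 M [0.054 0.837 0.019] q [-0.09  0.42  1.65 -0.    1.07  2.14]
```

View pics/w13c.png

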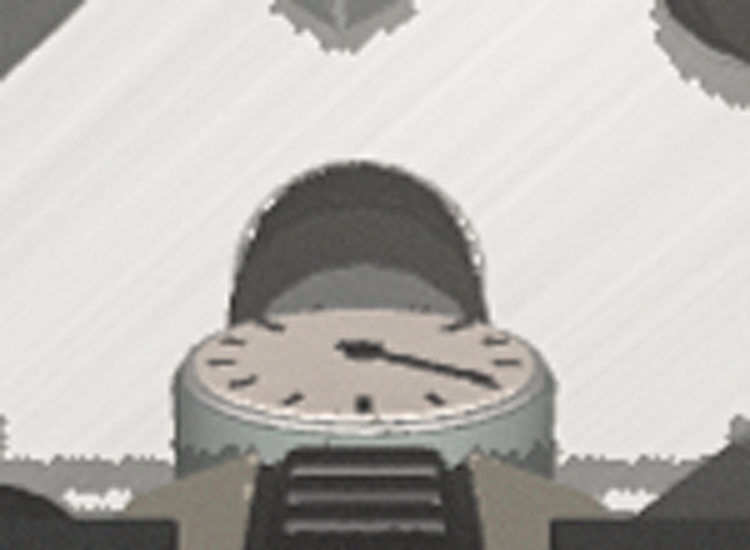

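Request:
jog_arm(deltas=[{"dx": 0, "dy": 0, "dz": 0.012, "ax": 0, "ay": 0, "az": 0}, {"dx": 0, "dy": 0, "dz": 0.02, "ax": 0.001, "ay": 0.003, "az": 0}, {"dx": 0.002, "dy": -0.03, "dz": 0.003, "ax": 0, "ay": 0, "az": 0}, {"dx": 0.002, "dy": -0.04, "dz": 0, "ax": 0, "ay": 0, "az": 0}, {"dx": 0.001, "dy": -0.035, "dz": 0, "ax": 0, "ay": 0, "az": 0}])

```text
clock: 13.62
tcp_pos: [0.5265, -0.0719, 0.1954]
tool_rot: [1.671, 0.83, -1.668]
wrist_force: [0.6, 0.1, -2.0]
finger_gap: 0.0219
```

Request:
jog_arm(deltas=[{"dx": 0, "dy": 0, "dz": 0, "ax": 0, "ay": 0, "az": 0}, {"dx": 0, "dy": 0, "dz": 0, "ax": 0, "ay": 0, "az": 0}])

```text
clock: 13.78
tcp_pos: [0.5269, -0.0783, 0.1951]
tool_rot: [1.675, 0.823, -1.672]
wrist_force: [-0.3, 0.7, -1.6]
finger_gap: 0.0217
```

```bash
python3 st.py
```

```text
t 13.7833 tcp [ 0.5269 -0.0783  0.1951] down [ 2.e-03 -4.e-04 -1.e+00] th -37.57 qv 0.057 F [-0.3   0.68 -1.61] gap 0.0217 M [ 0.096  0.007 -0.005] q [-0.29  0.4   1.58  0.    1.17  1.93]
```

Request:
jog_arm(deltas=[{"dx": 0, "dy": -0.002, "dz": -0.014, "ax": 0, "ay": 0.002, "az": -0.003}, {"dx": 0, "dy": 0, "dz": -0.012, "ax": 0, "ay": 0, "az": 0}, {"dx": 0, "dy": 0, "dz": 0, "ax": 0, "ay": 0, "az": 0}, {"dx": 0, "dy": 0, "dz": 0, "ax": 0, "ay": 0, "az": 0}])

```text
clock: 14.12
tcp_pos: [0.5268, -0.0791, 0.1679]
tool_rot: [1.677, 0.822, -1.677]
wrist_force: [-0.2, 0.1, -2.4]
finger_gap: 0.022
```

```bash
python3 st.py; python3 - <<'E'
from h import *
s,r,c=look("w14","wrist")
cv2.imwrite("pics/w14c.png",crop(r["pixels"],180,130,330,240,5))
E
```

```text
t 14.1167 tcp [ 0.5268 -0.0791  0.1679] down [-4.e-04  5.e-04 -1.e+00] th -37.82 qv 0.019 F [-0.23  0.08 -2.44] gap 0.022 M [ 0.076 -0.038  0.035] q [-0.29  0.43  1.61  0.    1.11  1.94]
```

View pics/w14c.png

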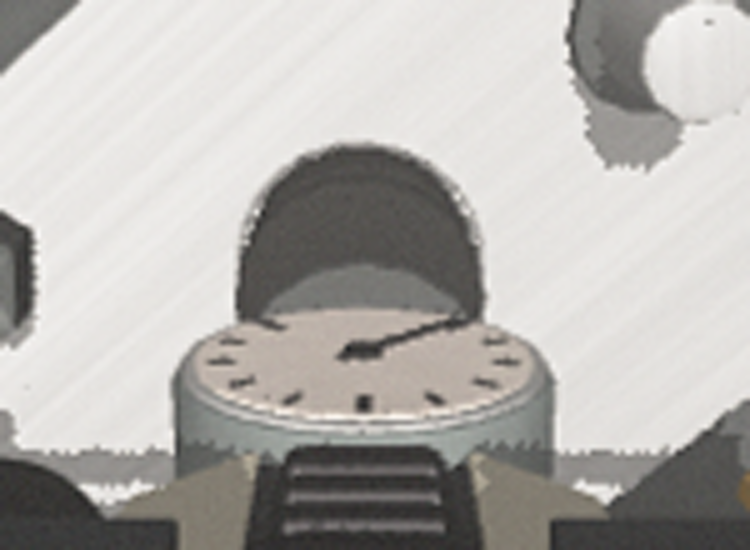

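Request:
jog_arm(deltas=[{"dx": 0, "dy": -0.001, "dz": -0.005, "ax": 0, "ay": 0, "az": 0}, {"dx": 0, "dy": 0, "dz": -0.004, "ax": 0, "ay": 0, "az": 0}, {"dx": 0, "dy": 0, "dz": 0, "ax": 0, "ay": 0, "az": 0}])

```text
clock: 14.42
tcp_pos: [0.5273, -0.0787, 0.1595]
tool_rot: [1.676, 0.822, -1.674]
wrist_force: [-0.6, 1.0, -2.4]
finger_gap: 0.022
```

Request:
jog_arm(deltas=[{"dx": 0, "dy": 0, "dz": -0.003, "ax": 0, "ay": 0.001, "az": 0}, {"dx": 0, "dy": 0, "dz": 0, "ax": 0, "ay": 0, "az": 0}])

```text
clock: 14.58
tcp_pos: [0.5277, -0.0786, 0.1569]
tool_rot: [1.675, 0.822, -1.673]
wrist_force: [-1.6, -0.1, 1.2]
finger_gap: 0.0222
```

```bash
python3 st.py
```

```text
t 14.5833 tcp [ 0.5277 -0.0786  0.1569] down [ 1.4e-03 -4.0e-04 -1.0e+00] th -37.66 qv 0.02 F [-1.6  -0.12  1.2 ] gap 0.0222 M [ 0.076  0.305 -0.029] q [-0.29  0.44  1.62  0.    1.08  1.94]
```

Request:
jog_arm(deltas=[{"dx": 0, "dy": 0, "dz": -0.003, "ax": 0, "ay": 0.002, "az": 0}, {"dx": 0, "dy": 0, "dz": 0, "ax": 0, "ay": 0, "az": 0}])

```text
clock: 14.75
tcp_pos: [0.5282, -0.0787, 0.1547]
tool_rot: [1.675, 0.822, -1.674]
wrist_force: [-0.7, 1.7, 3.4]
finger_gap: 0.0221
```

Request:
jog_arm(deltas=[{"dx": 0, "dy": 0, "dz": -0.0015, "ax": 0, "ay": 0.001, "az": 0}, {"dx": 0, "dy": 0, "dz": -0.0005, "ax": 0, "ay": 0, "az": 0}])

```text
clock: 14.92
tcp_pos: [0.5283, -0.0787, 0.1537]
tool_rot: [1.674, 0.822, -1.674]
wrist_force: [-2.2, 0.4, 6.2]
finger_gap: 0.0218
```

```bash
python3 st.py
```

```text
t 14.9167 tcp [ 0.5283 -0.0787  0.1537] down [ 6.e-04 -1.e-03 -1.e+00] th -37.66 qv 0.004 F [-2.22  0.41  6.18] gap 0.0218 M [0.224 0.625 0.024] q [-0.29  0.44  1.63 -0.    1.07  1.94]
```

Request:
jog_arm(deltas=[{"dx": 0, "dy": 0, "dz": -0.001, "ax": 0.001, "ay": 0.001, "az": 0}, {"dx": 0, "dy": 0, "dz": -0.0008, "ax": 0, "ay": 0, "az": 0}, {"dx": 0, "dy": 0, "dz": -0.0008, "ax": 0, "ay": 0, "az": 0}])

```text
clock: 15.17
tcp_pos: [0.5284, -0.0788, 0.1534]
tool_rot: [1.675, 0.822, -1.674]
wrist_force: [-2.9, 0.5, 8.1]
finger_gap: 0.0217
```

Request:
jog_arm(deltas=[{"dx": 0, "dy": 0, "dz": -0.0008, "ax": 0, "ay": 0.001, "az": 0}, {"dx": 0, "dy": 0, "dz": -0.0008, "ax": 0, "ay": 0, "az": 0}, {"dx": 0, "dy": 0, "dz": -0.0008, "ax": 0, "ay": 0, "az": 0}])

```text
clock: 15.42
tcp_pos: [0.5283, -0.0787, 0.1535]
tool_rot: [1.675, 0.821, -1.674]
wrist_force: [-2.2, 0.2, 7.8]
finger_gap: 0.0218
```

```bash
python3 st.py; python3 - <<'E'
from h import *
s,r,c=look("w15","wrist")
cv2.imwrite("pics/w15c.png",crop(r["pixels"],180,130,330,240,5))
E
python3 st.py
```

```text
t 15.4167 tcp [ 0.5283 -0.0787  0.1535] down [ 1.2e-03 -9.0e-04 -1.0e+00] th -37.66 qv 0.007 F [-2.2   0.18  7.81] gap 0.0218 M [0.325 0.683 0.005] q [-0.29  0.44  1.63 -0.    1.07  1.94]
t 15.4667 tcp [ 0.5283 -0.0787  0.1535] down [ 1.3e-03 -9.0e-04 -1.0e+00] th -37.67 qv 0.001 F [-3.69 -0.6   6.58] gap 0.0216 M [ 0.275  0.794 -0.006] q [-0.29  0.44  1.63 -0.    1.07  1.94]
```

View pics/w15c.png

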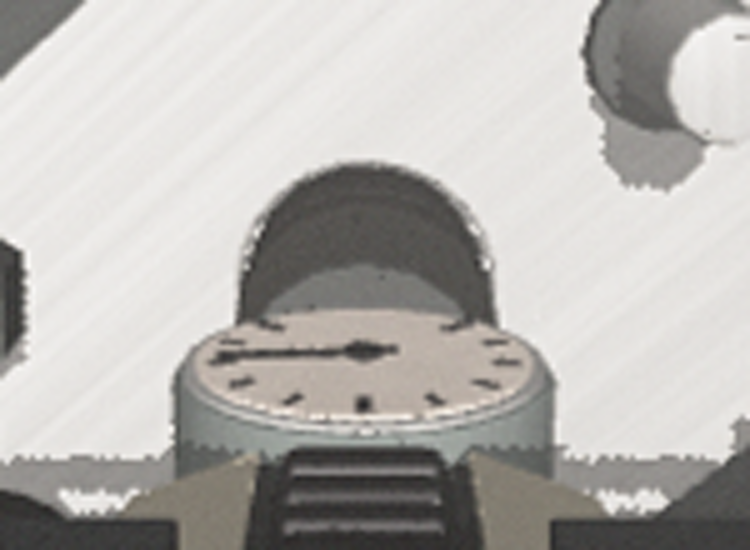

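Request:
jog_arm(deltas=[{"dx": 0, "dy": 0, "dz": -0.0009, "ax": 0.001, "ay": 0.001, "az": 0}, {"dx": 0, "dy": 0, "dz": -0.0009, "ax": 0, "ay": 0, "az": 0}, {"dx": 0, "dy": 0, "dz": -0.0009, "ax": 0, "ay": 0, "az": 0}, {"dx": 0, "dy": 0, "dz": -0.0009, "ax": 0, "ay": 0, "az": 0}, {"dx": 0, "dy": 0, "dz": -0.0009, "ax": 0, "ay": 0, "az": 0}])

```text
clock: 15.88
tcp_pos: [0.5282, -0.0787, 0.1534]
tool_rot: [1.676, 0.821, -1.672]
wrist_force: [-2.9, 1.7, 9.2]
finger_gap: 0.0217
```

Request:
jog_arm(deltas=[{"dx": 0, "dy": 0, "dz": -0.0008, "ax": 0.001, "ay": 0.001, "az": 0}, {"dx": 0, "dy": 0, "dz": -0.0008, "ax": 0, "ay": 0, "az": 0}, {"dx": 0, "dy": 0, "dz": -0.0008, "ax": 0, "ay": 0, "az": 0}, {"dx": 0, "dy": 0, "dz": -0.0008, "ax": 0, "ay": 0, "az": 0}, {"dx": 0, "dy": 0, "dz": -0.0008, "ax": 0, "ay": 0, "az": 0}])

```text
clock: 16.3
tcp_pos: [0.5281, -0.0788, 0.1535]
tool_rot: [1.677, 0.82, -1.671]
wrist_force: [-3.2, 1.5, 7.4]
finger_gap: 0.0215
```

Request:
jog_arm(deltas=[{"dx": 0, "dy": 0, "dz": -0.0008, "ax": 0.001, "ay": 0.001, "az": 0}, {"dx": 0, "dy": 0, "dz": -0.0008, "ax": 0, "ay": 0, "az": 0}])

```text
clock: 16.47
tcp_pos: [0.528, -0.0788, 0.1535]
tool_rot: [1.677, 0.821, -1.671]
wrist_force: [-3.1, 1.1, 7.2]
finger_gap: 0.0216
```

```bash
python3 st.py; python3 - <<'E'
from h import *
s,r,c=look("w16","wrist")
cv2.imwrite("pics/w16c.png",crop(r["pixels"],180,130,330,240,5))
E
python3 st.py
```

```text
t 16.4667 tcp [ 0.528  -0.0788  0.1535] down [ 3.9e-03 -1.0e-04 -1.0e+00] th -37.66 qv 0.01 F [-3.08  1.08  7.23] gap 0.0216 M [0.237 0.731 0.005] q [-0.29  0.44  1.63  0.    1.07  1.94]
t 16.5167 tcp [ 0.528  -0.0788  0.1535] down [ 4.e-03 -1.e-04 -1.e+00] th -37.66 qv 0.001 F [-3.02  1.46  8.35] gap 0.0221 M [0.237 0.706 0.007] q [-0.29  0.44  1.63  0.    1.07  1.94]
```

View pics/w16c.png

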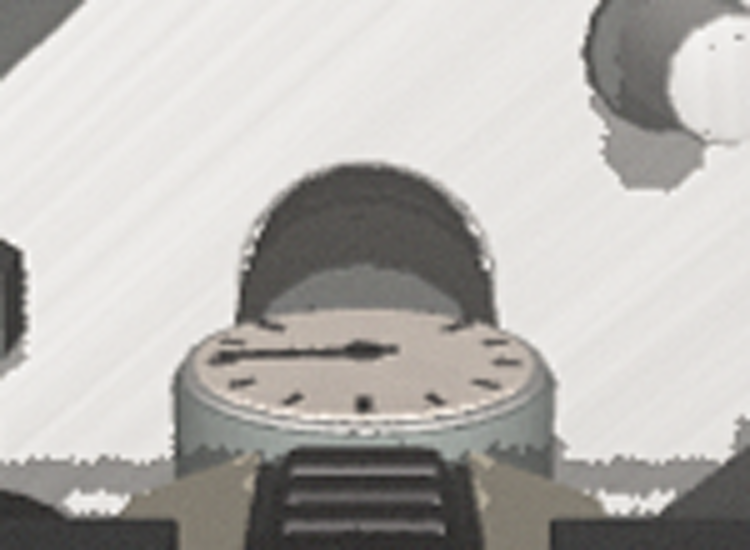

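Request:
jog_arm(deltas=[{"dx": 0, "dy": 0, "dz": 0.012, "ax": 0, "ay": 0.002, "az": 0}, {"dx": 0, "dy": 0, "dz": 0.025, "ax": 0, "ay": 0.002, "az": 0}, {"dx": 0, "dy": -0.01, "dz": 0.025, "ax": 0, "ay": 0, "az": 0}, {"dx": -0.002, "dy": -0.035, "dz": 0, "ax": 0, "ay": 0, "az": 0}, {"dx": -0.002, "dy": -0.04, "dz": 0, "ax": 0, "ay": 0, "az": 0}])

```text
clock: 16.93
tcp_pos: [0.5236, -0.1591, 0.2166]
tool_rot: [1.669, 0.833, -1.671]
wrist_force: [0.2, -0.5, -2.3]
finger_gap: 0.0219
```

Request:
jog_arm(deltas=[{"dx": -0.002, "dy": -0.04, "dz": 0, "ax": 0, "ay": 0, "az": 0}, {"dx": -0.002, "dy": -0.04, "dz": 0, "ax": 0, "ay": 0, "az": 0}, {"dx": -0.002, "dy": -0.04, "dz": 0, "ax": 0, "ay": 0, "az": 0}, {"dx": -0.002, "dy": -0.04, "dz": 0, "ax": 0, "ay": 0, "az": 0}, {"dx": -0.002, "dy": -0.03, "dz": 0, "ax": 0, "ay": 0, "az": 0}])

```text
clock: 17.35
tcp_pos: [0.5123, -0.3579, 0.2161]
tool_rot: [1.668, 0.833, -1.667]
wrist_force: [0.4, 0.5, -2.4]
finger_gap: 0.0214
```

Request:
jog_arm(deltas=[{"dx": 0, "dy": 0, "dz": 0, "ax": 0, "ay": 0, "az": 0}, {"dx": 0, "dy": 0, "dz": 0, "ax": 0, "ay": 0, "az": 0}, {"dx": 0, "dy": 0, "dz": 0, "ax": 0, "ay": 0, "az": 0}])

```text
clock: 17.6
tcp_pos: [0.5098, -0.3656, 0.2129]
tool_rot: [1.672, 0.828, -1.675]
wrist_force: [-0.8, 0.2, -2.6]
finger_gap: 0.0218
```

```bash
python3 st.py
```

```text
t 17.6 tcp [ 0.5098 -0.3656  0.2129] down [-0.0025  0.0019 -1.    ] th -37.51 qv 0.013 F [-0.79  0.16 -2.6 ] gap 0.0218 M [ 0.055  0.075 -0.014] q [-0.74  0.55  1.26 -0.    1.33  1.48]
```

Request:
jog_arm(deltas=[{"dx": 0.004, "dy": -0.0098, "dz": -0.02, "ax": -0.002, "ay": -0.002, "az": -0.008}, {"dx": 0, "dy": 0, "dz": -0.025, "ax": 0, "ay": 0, "az": 0}, {"dx": 0, "dy": 0, "dz": 0, "ax": 0, "ay": 0, "az": 0}, {"dx": 0, "dy": 0, "dz": 0, "ax": 0, "ay": 0, "az": 0}])

```text
clock: 17.93
tcp_pos: [0.5154, -0.3711, 0.1678]
tool_rot: [1.676, 0.822, -1.675]
wrist_force: [1.1, -0.8, -1.3]
finger_gap: 0.0215
```

```bash
python3 st.py
```

```text
t 17.9333 tcp [ 0.5154 -0.3711  0.1678] down [ 8.e-04  3.e-04 -1.e+00] th -37.75 qv 0.052 F [ 1.07 -0.76 -1.33] gap 0.0215 M [ 0.093 -0.028 -0.016] q [-0.75  0.6   1.3   0.    1.24  1.48]
```

Request:
jog_arm(deltas=[{"dx": -0.002, "dy": -0.0043, "dz": -0.01, "ax": 0, "ay": 0.001, "az": -0.005}, {"dx": 0, "dy": 0, "dz": -0.008, "ax": 0, "ay": 0, "az": 0}, {"dx": 0, "dy": 0, "dz": 0, "ax": 0, "ay": 0, "az": 0}, {"dx": 0, "dy": 0, "dz": 0, "ax": 0, "ay": 0, "az": 0}])

```text
clock: 18.27
tcp_pos: [0.515, -0.3737, 0.1515]
tool_rot: [1.677, 0.818, -1.675]
wrist_force: [1.5, 0.2, -1.3]
finger_gap: 0.0216
```

```bash
python3 st.py
```

```text
t 18.2667 tcp [ 0.515  -0.3737  0.1515] down [ 0.0022 -0.0016 -1.    ] th -37.85 qv 0.01 F [ 1.47  0.2  -1.28] gap 0.0216 M [ 0.028  0.014 -0.006] q [-0.75  0.62  1.32  0.    1.2   1.48]
```

Request:
jog_arm(deltas=[{"dx": -0.0018, "dy": -0.0018, "dz": -0.004, "ax": 0.002, "ay": 0.002, "az": -0.003}, {"dx": 0, "dy": 0, "dz": 0, "ax": 0, "ay": 0, "az": 0}, {"dx": 0, "dy": 0, "dz": 0, "ax": 0, "ay": 0, "az": 0}])

```text
clock: 18.52
tcp_pos: [0.5135, -0.3759, 0.1486]
tool_rot: [1.68, 0.817, -1.677]
wrist_force: [0.6, 0.1, -2.2]
finger_gap: 0.0216
```

```bash
python3 st.py; python3 - <<'E'
from h import *
s,r,c=look("w17","wrist"); s,r2,c=look("s17","scene")
a=crop(r["pixels"],155,110,345,250,4);cv2.imwrite("pics/w17c.png",a);cv2.imwrite("pics/s17c.png",crop(r2["pixels"],60,240,180,360,5))
E
```

```text
t 18.5167 tcp [ 0.5135 -0.3759  0.1486] down [ 0.0018 -0.001  -1.    ] th -38.02 qv 0.006 F [ 0.64  0.08 -2.24] gap 0.0216 M [0.013 0.002 0.059] q [-0.75  0.62  1.32  0.    1.2   1.48]
```

View pics/w17c.png

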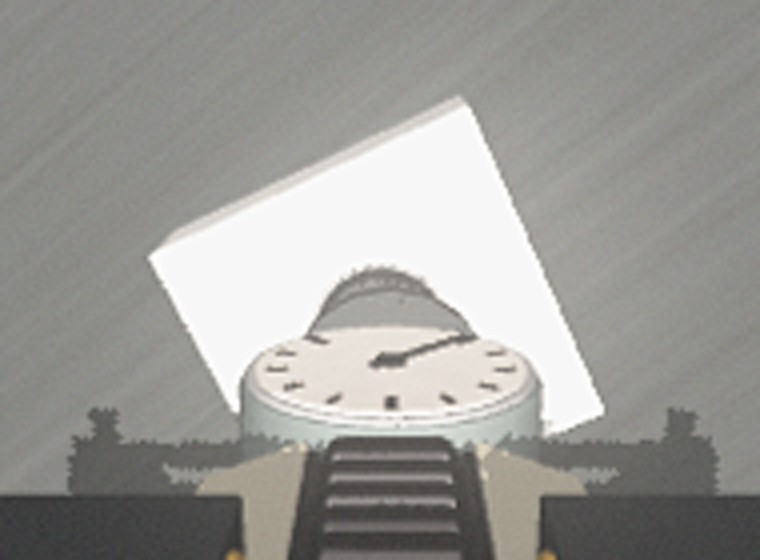

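View pics/s17c.png

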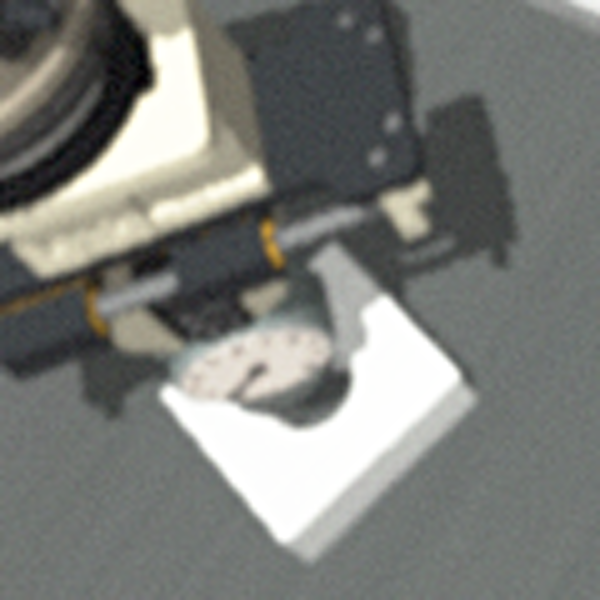

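Request:
jog_arm(deltas=[{"dx": 0, "dy": 0.0005, "dz": -0.008, "ax": 0.001, "ay": 0.002, "az": 0}, {"dx": 0, "dy": 0, "dz": -0.008, "ax": 0, "ay": 0, "az": 0}, {"dx": 0, "dy": 0, "dz": 0, "ax": 0, "ay": 0, "az": 0}])

```text
clock: 18.87
tcp_pos: [0.5136, -0.3755, 0.1317]
tool_rot: [1.679, 0.817, -1.679]
wrist_force: [-0.7, 0.5, -2.7]
finger_gap: 0.0215
```

```bash
python3 st.py
```

```text
t 18.8667 tcp [ 0.5136 -0.3755  0.1317] down [ 4.e-04 -8.e-04 -1.e+00] th -38.04 qv 0.013 F [-0.72  0.54 -2.67] gap 0.0215 M [ 0.117  0.096 -0.02 ] q [-0.75  0.64  1.34 -0.    1.16  1.48]
```

Foot is at the mouth and aligned with the original pose; continue.

Request:
jog_arm(deltas=[{"dx": 0, "dy": 0, "dz": -0.006, "ax": 0.001, "ay": 0, "az": 0}, {"dx": 0, "dy": 0, "dz": -0.006, "ax": 0, "ay": 0, "az": 0}, {"dx": 0, "dy": 0, "dz": 0, "ax": 0, "ay": 0, "az": 0}])

```text
clock: 19.12
tcp_pos: [0.5133, -0.3752, 0.1175]
tool_rot: [1.679, 0.82, -1.68]
wrist_force: [-0.1, -0.2, -2.4]
finger_gap: 0.0219
```

```bash
python3 st.py
```

```text
t 19.1167 tcp [ 0.5133 -0.3752  0.1175] down [-8.0e-04  1.5e-03 -1.0e+00] th -38.03 qv 0.008 F [-0.11 -0.15 -2.38] gap 0.0219 M [0.09  0.108 0.007] q [-0.75  0.65  1.36  0.    1.13  1.48]
```

Request:
jog_arm(deltas=[{"dx": 0, "dy": 0, "dz": -0.0018, "ax": -0.001, "ay": -0.001, "az": 0}, {"dx": 0, "dy": 0, "dz": 0, "ax": 0, "ay": 0, "az": 0}, {"dx": 0, "dy": 0, "dz": 0, "ax": 0, "ay": 0, "az": 0}])

```text
clock: 19.37
tcp_pos: [0.5136, -0.3754, 0.1157]
tool_rot: [1.68, 0.818, -1.678]
wrist_force: [-0.1, 0.2, -2.5]
finger_gap: 0.022
```

```bash
python3 st.py
```

```text
t 19.3667 tcp [ 0.5136 -0.3754  0.1157] down [ 9.e-04 -1.e-04 -1.e+00] th -38.03 qv 0.004 F [-0.12  0.16 -2.54] gap 0.022 M [ 0.085 -0.023  0.036] q [-0.75  0.65  1.36  0.    1.13  1.48]
```

Request:
jog_arm(deltas=[{"dx": 0, "dy": 0, "dz": -0.001, "ax": 0, "ay": 0, "az": 0}, {"dx": 0, "dy": 0, "dz": 0, "ax": 0, "ay": 0, "az": 0}])

```text
clock: 19.53
tcp_pos: [0.5137, -0.3756, 0.1159]
tool_rot: [1.68, 0.817, -1.677]
wrist_force: [0.2, -0.1, -2.9]
finger_gap: 0.0219
```

Request:
jog_arm(deltas=[{"dx": 0, "dy": 0, "dz": -0.0015, "ax": 0, "ay": 0.001, "az": 0}, {"dx": 0, "dy": 0, "dz": 0, "ax": 0, "ay": 0, "az": 0}])

```text
clock: 19.7
tcp_pos: [0.5141, -0.3758, 0.1159]
tool_rot: [1.679, 0.815, -1.677]
wrist_force: [0.4, 0.4, -2.8]
finger_gap: 0.0217
```

Request:
jog_arm(deltas=[{"dx": -0.0007, "dy": 0.0005, "dz": -0.002, "ax": 0.002, "ay": 0.003, "az": 0}, {"dx": 0, "dy": 0, "dz": 0, "ax": 0, "ay": 0, "az": 0}, {"dx": 0, "dy": 0, "dz": 0, "ax": 0, "ay": 0, "az": 0}])

```text
clock: 19.95
tcp_pos: [0.5145, -0.3762, 0.1159]
tool_rot: [1.679, 0.814, -1.677]
wrist_force: [0.2, 0.2, -2.7]
finger_gap: 0.0218
```

```bash
python3 st.py
```

```text
t 19.95 tcp [ 0.5145 -0.3762  0.1159] down [ 0.0027 -0.0034 -1.    ] th -38.03 qv 0.004 F [ 0.16  0.21 -2.69] gap 0.0218 M [ 0.1    0.008 -0.021] q [-0.75  0.65  1.36 -0.    1.12  1.48]
```

Request:
jog_arm(deltas=[{"dx": -0.0015, "dy": 0.0012, "dz": -0.003, "ax": 0.004, "ay": 0.003, "az": 0}])

```text
clock: 20.03
tcp_pos: [0.5143, -0.3761, 0.1154]
tool_rot: [1.68, 0.814, -1.676]
wrist_force: [-1.7, 2.2, 29.7]
finger_gap: 0.0216
```

```bash
python3 st.py;python3 - <<'E'
from h import *
s,r,c=look("w18","wrist")
a=crop(r["pixels"],155,110,345,250,4);cv2.imwrite("pics/w18c.png",a)
E
python3 st.py
```

```text
t 20.0333 tcp [ 0.5143 -0.3761  0.1154] down [ 0.0035 -0.0029 -1.    ] th -38.02 qv 0.019 F [-1.67  2.24 29.65] gap 0.0216 M [0.39  0.248 0.019] q [-0.75  0.65  1.36  0.    1.12  1.48]
t 20.0833 tcp [ 0.5143 -0.3761  0.1155] down [ 0.0037 -0.0029 -1.    ] th -38.02 qv 0.002 F [ 0.3   1.49 13.05] gap 0.0218 M [ 0.132 -0.007  0.019] q [-0.75  0.65  1.36  0.    1.12  1.48]
```

View pics/w18c.png

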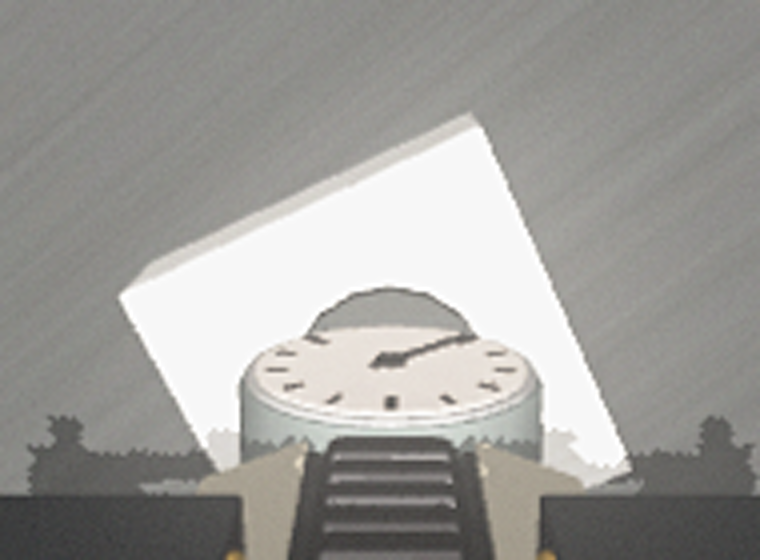

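Request:
jog_arm(deltas=[{"dx": 0, "dy": 0, "dz": 0.0005, "ax": 0, "ay": 0, "az": 0}, {"dx": 0, "dy": 0, "dz": 0, "ax": 0, "ay": 0, "az": 0}, {"dx": 0, "dy": 0, "dz": 0, "ax": 0, "ay": 0, "az": 0}, {"dx": 0, "dy": 0, "dz": 0, "ax": 0, "ay": 0, "az": 0}, {"dx": 0, "dy": 0, "dz": 0, "ax": 0, "ay": 0, "az": 0}], hand=0.7)

```text
clock: 20.5
tcp_pos: [0.5145, -0.3765, 0.116]
tool_rot: [1.68, 0.813, -1.675]
wrist_force: [0.4, -0.5, 0.0]
finger_gap: 0.0505
```

```bash
python3 st.py
```

```text
t 20.5 tcp [ 0.5145 -0.3765  0.116 ] down [ 0.0046 -0.0037 -1.    ] th -38.03 qv 0.008 F [ 0.41 -0.45  0.02] gap 0.0505 M [ 0.125 -0.019 -0.   ] q [-0.75  0.65  1.36  0.    1.12  1.48]
```

Request:
jog_arm(deltas=[{"dx": 0, "dy": 0, "dz": 0.02, "ax": 0, "ay": 0, "az": 0}, {"dx": 0, "dy": 0, "dz": 0.035, "ax": 0.002, "ay": 0.002, "az": 0}, {"dx": 0, "dy": 0, "dz": 0.035, "ax": 0, "ay": 0, "az": 0}, {"dx": 0, "dy": 0.01, "dz": 0.03, "ax": 0, "ay": 0, "az": 0}])

```text
clock: 20.83
tcp_pos: [0.5097, -0.3637, 0.2284]
tool_rot: [1.679, 0.837, -1.692]
wrist_force: [-0.3, -1.1, 0.0]
finger_gap: 0.0642
```

```bash
python3 st.py; python3 - <<'E'
from h import *
s,r,c=look("w19","wrist"); s,r2,c=look("s19","scene")
a=crop(r["pixels"],155,110,345,250,4);cv2.imwrite("pics/w19c.png",a);cv2.imwrite("pics/s19c.png",crop(r2["pixels"],60,250,180,360,5))
E
```

```text
t 20.8333 tcp [ 0.5097 -0.3637  0.2284] down [-0.0143  0.0133 -0.9998] th -38.12 qv 0.74 F [-0.3  -1.07  0.01] gap 0.0642 M [ 0.039 -0.02  -0.02 ] q [-0.74  0.55  1.22  0.    1.39  1.49]
```

View pics/w19c.png

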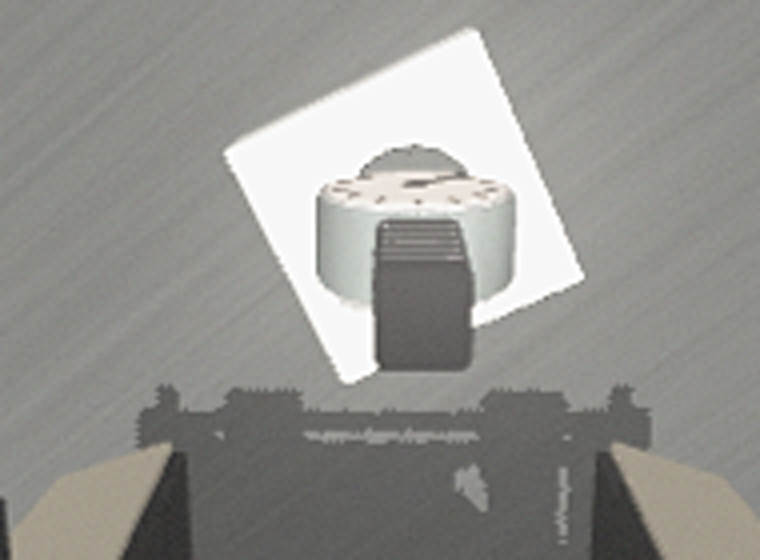

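Request:
jog_arm(deltas=[{"dx": 0.003, "dy": 0.03, "dz": 0, "ax": -0.01, "ay": -0.01, "az": 0}, {"dx": 0.002, "dy": 0.04, "dz": 0, "ax": 0, "ay": 0, "az": 0}, {"dx": 0.002, "dy": 0.04, "dz": 0, "ax": 0, "ay": 0, "az": 0}, {"dx": 0.001, "dy": 0.04, "dz": 0, "ax": 0, "ay": 0, "az": 0}, {"dx": 0.001, "dy": 0.04, "dz": 0, "ax": 0, "ay": 0, "az": 0}], hand=0.85)

```text
clock: 21.35
tcp_pos: [0.5185, -0.1748, 0.229]
tool_rot: [1.685, 0.804, -1.685]
wrist_force: [1.3, 0.2, 0.1]
finger_gap: 0.0779
```

Request:
jog_arm(deltas=[{"dx": 0.001, "dy": 0.04, "dz": 0, "ax": 0, "ay": 0, "az": 0}, {"dx": 0.001, "dy": 0.04, "dz": 0, "ax": 0, "ay": 0, "az": 0}, {"dx": 0.001, "dy": 0.04, "dz": -0.01, "ax": 0, "ay": 0, "az": 0}, {"dx": 0.001, "dy": 0.035, "dz": -0.02, "ax": 0, "ay": 0, "az": 0}, {"dx": 0, "dy": 0.02, "dz": -0.02, "ax": 0, "ay": 0, "az": 0}])

```text
clock: 21.77
tcp_pos: [0.5212, 0.0095, 0.1778]
tool_rot: [1.687, 0.804, -1.681]
wrist_force: [0.1, -0.4, 0.2]
finger_gap: 0.0778
```

Request:
jog_arm(deltas=[{"dx": 0, "dy": 0, "dz": 0, "ax": 0, "ay": 0, "az": 0}, {"dx": 0, "dy": 0, "dz": 0, "ax": 0, "ay": 0, "az": 0}])

```text
clock: 21.93
tcp_pos: [0.5179, 0.0144, 0.1728]
tool_rot: [1.677, 0.816, -1.685]
wrist_force: [0.6, -0.9, 0.3]
finger_gap: 0.0778
```

```bash
python3 st.py; python3 - <<'E'
from h import *
s,r,c=look("w20","wrist"); print(proj(c,(.521,.0293,.06)))
cv2.imwrite("pics/w20c.png",crop(r["pixels"],120,100,380,280,3))
E
```

```text
t 21.9333 tcp [0.5179 0.0144 0.1728] down [-0.0039 -0.0024 -1.    ] th -38.22 qv 0.047 F [ 0.58 -0.95  0.3 ] gap 0.0778 M [0.041 0.018 0.06 ] q [-0.12  0.4   1.64 -0.    1.11  2.12]
[236.90271433 198.13252834]
```

View pics/w20c.png

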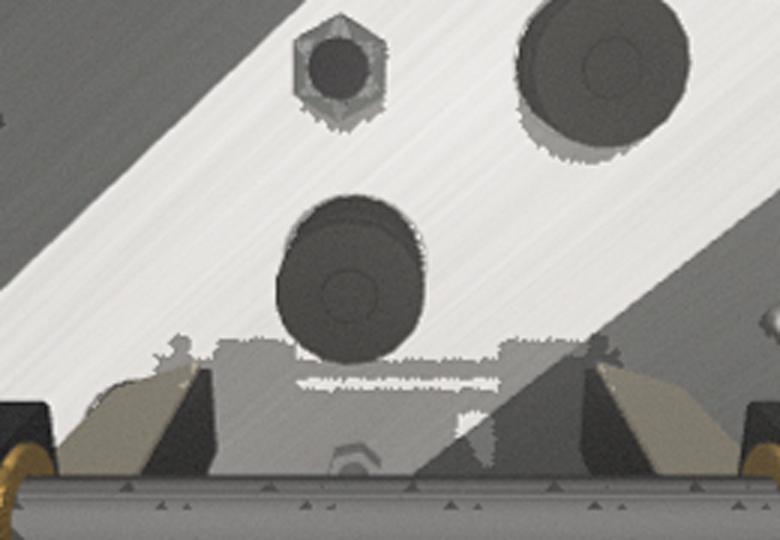

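```bash
python3 - <<'E'
from h import *
s,r=pickle.load(open("w20.pkl","rb"));c=cam(r,s)
d=pickle.load(open("d0.pkl","rb"));ct=cam(d["top"]);cs=cam(d["scene"])
for z in(.025,.064): print(z,"bolt",onz(ct,(227.5,247),z),onz(cs,(190+170/6,135+158/6),.025), "nut",onz(c,(120+340/3,100+70/3),.043))
print(onz(c,(120+349/3-.3,100+296/3-.3),.060))
E
```

```text
0.025 bolt [0.4492256  0.08417231 0.025     ] [0.45534813 0.08031492 0.025     ] nut [ 0.57878019 -0.01213231  0.043     ]
0.064 bolt [0.45239907 0.08107555 0.064     ] [0.45534813 0.08031492 0.025     ] nut [ 0.57878019 -0.01213231  0.043     ]
[0.52134303 0.03012944 0.06      ]
```

Request:
jog_arm(deltas=[{"dx": 0.003, "dy": 0.016, "dz": -0.02, "ax": 0.002, "ay": -0.004, "az": 0}, {"dx": 0, "dy": 0, "dz": -0.03, "ax": 0, "ay": 0, "az": 0}, {"dx": 0, "dy": 0, "dz": 0, "ax": 0, "ay": 0, "az": 0}, {"dx": 0, "dy": 0, "dz": 0, "ax": 0, "ay": 0, "az": 0}])

```text
clock: 22.32
tcp_pos: [0.5239, 0.0252, 0.1247]
tool_rot: [1.688, 0.807, -1.68]
wrist_force: [0.4, 0.0, 0.4]
finger_gap: 0.0781
```

```bash
python3 st.py
```

```text
t 22.3167 tcp [0.5239 0.0252 0.1247] down [ 0.0061 -0.002  -1.    ] th -38.57 qv 0.03 F [0.42 0.01 0.38] gap 0.0781 M [0.033 0.001 0.038] q [-0.1   0.46  1.69 -0.    0.98  2.15]
```

Request:
jog_arm(deltas=[{"dx": -0.003, "dy": 0.0045, "dz": -0.015, "ax": 0.002, "ay": 0.005, "az": 0.005}, {"dx": 0, "dy": 0, "dz": -0.015, "ax": 0, "ay": 0, "az": 0}, {"dx": 0, "dy": 0, "dz": 0, "ax": 0, "ay": 0, "az": 0}, {"dx": 0, "dy": 0, "dz": 0, "ax": 0, "ay": 0, "az": 0}])

```text
clock: 22.65
tcp_pos: [0.5248, 0.0247, 0.1003]
tool_rot: [1.691, 0.805, -1.677]
wrist_force: [0.1, -0.1, 0.2]
finger_gap: 0.0781
```

```bash
python3 st.py
```

```text
t 22.65 tcp [0.5248 0.0247 0.1003] down [ 0.0092 -0.0016 -1.    ] th -38.61 qv 0.023 F [ 0.12 -0.11  0.21] gap 0.0781 M [ 0.079  0.042 -0.031] q [-0.1   0.49  1.72 -0.    0.92  2.15]
```

Request:
jog_arm(deltas=[{"dx": -0.004, "dy": 0.006, "dz": 0, "ax": 0.002, "ay": 0.01, "az": 0.008}, {"dx": 0, "dy": 0, "dz": 0, "ax": 0, "ay": 0, "az": 0}, {"dx": 0, "dy": 0, "dz": 0, "ax": 0, "ay": 0, "az": 0}])

```text
clock: 22.9
tcp_pos: [0.5226, 0.0296, 0.1044]
tool_rot: [1.684, 0.814, -1.678]
wrist_force: [0.6, 0.1, -0.6]
finger_gap: 0.0781
```

```bash
python3 st.py
```

```text
t 22.9 tcp [0.5226 0.0296 0.1044] down [ 0.0039  0.     -1.    ] th -38.24 qv 0.024 F [ 0.58  0.12 -0.62] gap 0.0781 M [ 0.115  0.06  -0.007] q [-0.09  0.49  1.71  0.    0.94  2.15]
```

Good; down in stages, with corrections.

Request:
jog_arm(deltas=[{"dx": -0.0015, "dy": 0, "dz": -0.016, "ax": 0, "ay": 0.004, "az": 0}, {"dx": -0.001, "dy": 0, "dz": -0.012, "ax": 0, "ay": 0.003, "az": 0}, {"dx": 0, "dy": 0, "dz": 0, "ax": 0, "ay": 0, "az": 0}])

```text
clock: 23.15
tcp_pos: [0.5219, 0.0296, 0.0786]
tool_rot: [1.683, 0.814, -1.678]
wrist_force: [0.1, -0.3, -1.1]
finger_gap: 0.0779
```

```bash
python3 st.py; python3 - <<'E'
from h import *
s,r,c=look("w21","wrist"); print(proj(c,(.521,.0293,.06)))
cv2.imwrite("pics/w21c.png",crop(r["pixels"],120,100,380,280,3))
E
```

```text
t 23.15 tcp [0.5219 0.0296 0.0786] down [ 2.9e-03 -6.0e-04 -1.0e+00] th -38.21 qv 0.027 F [ 0.09 -0.27 -1.14] gap 0.0779 M [ 0.106  0.065 -0.034] q [-0.09  0.53  1.74 -0.    0.88  2.15]
[251.68386885 235.14894595]
```

View pics/w21c.png

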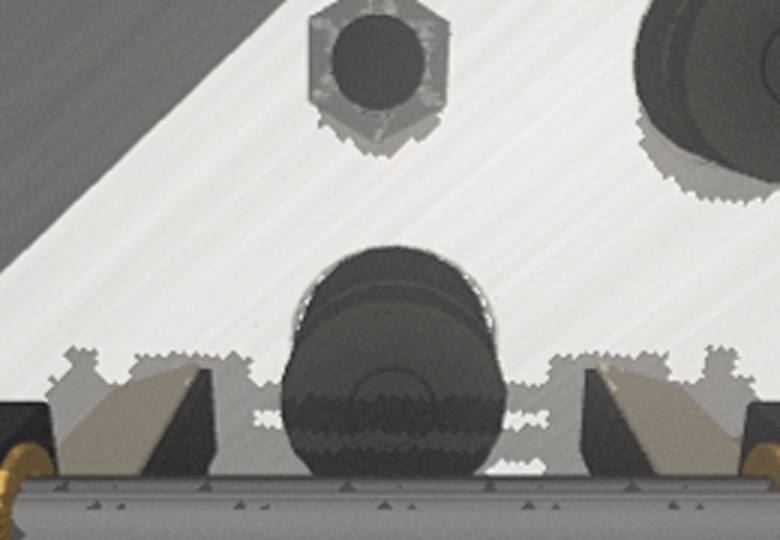

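Request:
jog_arm(deltas=[{"dx": 0, "dy": 0, "dz": -0.015, "ax": 0, "ay": 0.005, "az": 0}, {"dx": -0.0005, "dy": 0, "dz": -0.014, "ax": 0, "ay": 0.003, "az": 0}, {"dx": 0, "dy": 0, "dz": 0, "ax": 0, "ay": 0, "az": 0}])

```text
clock: 23.45
tcp_pos: [0.5234, 0.0296, 0.0517]
tool_rot: [1.68, 0.816, -1.682]
wrist_force: [-0.4, -0.5, 0.6]
finger_gap: 0.0781
```

```bash
python3 st.py
```

```text
t 23.45 tcp [0.5234 0.0296 0.0517] down [-8.e-04 -1.e-03 -1.e+00] th -38.18 qv 0.04 F [-0.42 -0.48  0.63] gap 0.0781 M [ 0.099  0.096 -0.032] q [-0.09  0.57  1.75 -0.    0.82  2.15]
```

Request:
jog_arm(deltas=[{"dx": -0.003, "dy": 0, "dz": -0.006, "ax": 0.001, "ay": -0.001, "az": 0}, {"dx": 0, "dy": 0, "dz": 0, "ax": 0, "ay": 0, "az": 0}, {"dx": 0, "dy": 0, "dz": 0, "ax": 0, "ay": 0, "az": 0}])

```text
clock: 23.7
tcp_pos: [0.521, 0.0296, 0.0468]
tool_rot: [1.682, 0.816, -1.679]
wrist_force: [0.3, -0.7, -0.9]
finger_gap: 0.0781
```

```bash
python3 st.py
```

```text
t 23.7 tcp [0.521  0.0296 0.0468] down [ 1.9e-03 -1.0e-04 -1.0e+00] th -38.17 qv 0.015 F [ 0.33 -0.69 -0.86] gap 0.0781 M [ 0.05  -0.008 -0.048] q [-0.09  0.57  1.76  0.    0.8   2.15]
```

Close on the pad (moderate force, soft rubber).

Request:
jog_arm(deltas=[{"dx": 0, "dy": 0, "dz": 0, "ax": 0, "ay": 0, "az": 0}, {"dx": 0, "dy": 0, "dz": 0, "ax": 0, "ay": 0, "az": 0}, {"dx": 0, "dy": 0, "dz": 0, "ax": 0, "ay": 0, "az": 0}, {"dx": 0, "dy": 0, "dz": 0, "ax": 0, "ay": 0, "az": 0}, {"dx": 0, "dy": 0, "dz": 0, "ax": 0, "ay": 0, "az": 0}], hand=0, grip_force=20)

```text
clock: 24.12
tcp_pos: [0.5222, 0.0295, 0.0491]
tool_rot: [1.685, 0.814, -1.675]
wrist_force: [0.7, 0.5, -0.9]
finger_gap: 0.0495
```

Request:
jog_arm(deltas=[{"dx": 0, "dy": 0, "dz": 0, "ax": 0, "ay": 0, "az": 0}])

```text
clock: 24.2
tcp_pos: [0.5222, 0.0295, 0.0491]
tool_rot: [1.685, 0.814, -1.675]
wrist_force: [-0.3, -0.0, -0.9]
finger_gap: 0.0497
```

```bash
python3 st.py
```

```text
t 24.2 tcp [0.5222 0.0295 0.0491] down [ 5.9e-03 -3.0e-04 -1.0e+00] th -38.17 qv 0.001 F [-0.34 -0.05 -0.85] gap 0.0497 M [0.076 0.055 0.013] q [-0.09  0.57  1.76  0.    0.8   2.15]
```

Request:
jog_arm(deltas=[{"dx": 0, "dy": 0, "dz": 0.008, "ax": 0, "ay": 0, "az": 0}, {"dx": 0, "dy": 0, "dz": 0.015, "ax": 0, "ay": 0, "az": 0}, {"dx": 0, "dy": 0, "dz": 0.03, "ax": 0, "ay": 0, "az": 0}, {"dx": 0, "dy": 0, "dz": 0.035, "ax": 0, "ay": 0, "az": 0}, {"dx": 0, "dy": 0, "dz": 0.03, "ax": 0, "ay": 0, "az": 0}])

```text
clock: 24.62
tcp_pos: [0.5163, 0.03, 0.1656]
tool_rot: [1.673, 0.823, -1.692]
wrist_force: [1.1, 0.2, -1.1]
finger_gap: 0.0494
```

```bash
python3 st.py; python3 - <<'E'
from h import *
s,r,c=look("w22","wrist"); s,r,c=look("s22","scene")
E
```

```text
t 24.6167 tcp [0.5163 0.03   0.1656] down [-0.0117  0.0014 -0.9999] th -38.19 qv 0.912 F [ 1.11  0.16 -1.11] gap 0.0494 M [ 0.087 -0.062 -0.031] q [-0.09  0.41  1.65  0.    1.1   2.15]
```

View pics/s22.png

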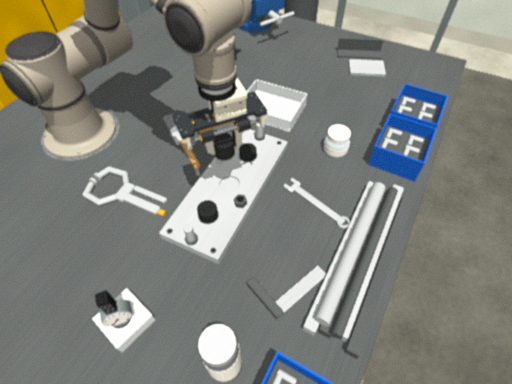

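Request:
jog_arm(deltas=[{"dx": -0.002, "dy": 0.03, "dz": 0, "ax": -0.002, "ay": -0.01, "az": 0}, {"dx": -0.004, "dy": 0.04, "dz": 0, "ax": 0, "ay": 0, "az": 0.03}, {"dx": -0.005, "dy": 0.04, "dz": 0, "ax": 0, "ay": 0, "az": 0.03}, {"dx": -0.005, "dy": 0.04, "dz": 0, "ax": 0, "ay": 0, "az": 0.03}, {"dx": -0.005, "dy": 0.04, "dz": 0, "ax": 0, "ay": 0, "az": 0.03}])

```text
clock: 25.13
tcp_pos: [0.4983, 0.218, 0.17]
tool_rot: [1.612, 0.883, -1.595]
wrist_force: [1.6, -0.1, -1.4]
finger_gap: 0.0496
```

```bash
python3 st.py
```

```text
t 25.1333 tcp [0.4983 0.218  0.17  ] down [ 0.0126 -0.0033 -0.9999] th -31.86 qv 0.934 F [ 1.55 -0.05 -1.43] gap 0.0496 M [ 0.094 -0.051  0.002] q [ 0.28  0.44  1.59 -0.01  1.11  2.41]
```

Request:
jog_arm(deltas=[{"dx": -0.005, "dy": 0.04, "dz": 0, "ax": 0.003, "ay": 0.01, "az": 0.03}, {"dx": -0.005, "dy": 0.04, "dz": 0, "ax": 0, "ay": 0, "az": 0.03}, {"dx": -0.005, "dy": 0.035, "dz": -0.005, "ax": 0, "ay": 0, "az": 0}, {"dx": -0.005, "dy": 0.02, "dz": -0.01, "ax": 0, "ay": 0, "az": 0}, {"dx": 0, "dy": 0, "dz": 0, "ax": 0, "ay": 0, "az": 0}])

```text
clock: 25.55
tcp_pos: [0.472, 0.3654, 0.1515]
tool_rot: [1.556, 0.941, -1.558]
wrist_force: [-0.4, -0.5, -1.8]
finger_gap: 0.0496
```

Request:
jog_arm(deltas=[{"dx": 0, "dy": 0, "dz": 0, "ax": 0, "ay": 0, "az": 0}, {"dx": 0, "dy": 0, "dz": 0, "ax": 0, "ay": 0, "az": 0}])

```text
clock: 25.72
tcp_pos: [0.4704, 0.3657, 0.1498]
tool_rot: [1.55, 0.943, -1.559]
wrist_force: [0.1, -0.4, -1.2]
finger_gap: 0.0495
```

```bash
python3 st.py; python3 - <<'E'
from h import *
s,r,c=look("w23","wrist"); print(proj(c,(.476,.366,.003)))
E
```

```text
t 25.7167 tcp [0.4704 0.3657 0.1498] down [-0.0051 -0.002  -1.    ] th -27.59 qv 0.011 F [ 0.13 -0.39 -1.23] gap 0.0495 M [ 0.03  -0.013 -0.005] q [0.53 0.55 1.44 0.   1.15 2.58]
[248.03941464 177.79142326]
```

View pics/w23.png

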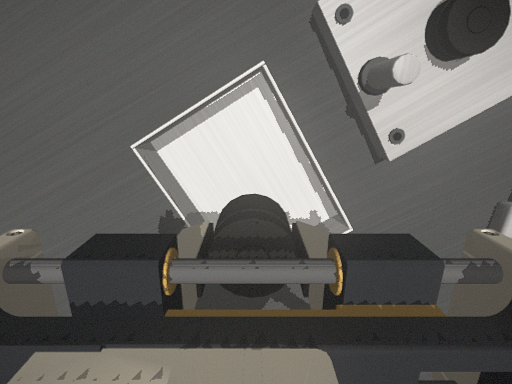

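Request:
jog_arm(deltas=[{"dx": 0.003, "dy": 0, "dz": -0.03, "ax": 0.002, "ay": -0.004, "az": 0}, {"dx": 0, "dy": 0, "dz": -0.035, "ax": 0, "ay": 0, "az": 0}, {"dx": 0, "dy": 0, "dz": -0.02, "ax": 0, "ay": 0, "az": 0}, {"dx": 0, "dy": 0, "dz": 0, "ax": 0, "ay": 0, "az": 0}, {"dx": 0, "dy": 0, "dz": 0, "ax": 0, "ay": 0, "az": 0}])

```text
clock: 26.18
tcp_pos: [0.4784, 0.3593, 0.0665]
tool_rot: [1.566, 0.934, -1.555]
wrist_force: [0.4, 1.3, -1.5]
finger_gap: 0.0495
```

```bash
python3 st.py
```

```text
t 26.1833 tcp [0.4784 0.3593 0.0665] down [ 0.0061  0.0025 -1.    ] th -28.12 qv 0.028 F [ 0.39  1.26 -1.51] gap 0.0495 M [ 0.08  -0.006  0.056] q [ 0.52  0.65  1.53 -0.    0.96  2.58]
```

Request:
jog_arm(deltas=[{"dx": -0.003, "dy": 0.006, "dz": -0.012, "ax": -0.002, "ay": 0.006, "az": 0}, {"dx": 0, "dy": 0, "dz": -0.012, "ax": 0, "ay": 0, "az": 0}, {"dx": 0, "dy": 0, "dz": 0, "ax": 0, "ay": 0, "az": 0}])

```text
clock: 26.43
tcp_pos: [0.4779, 0.3649, 0.0446]
tool_rot: [1.568, 0.934, -1.558]
wrist_force: [-1.2, -0.1, -0.8]
finger_gap: 0.0496
```

```bash
python3 st.py
```

```text
t 26.4333 tcp [0.4779 0.3649 0.0446] down [ 0.0046  0.0029 -1.    ] th -28.31 qv 0.031 F [-1.17 -0.08 -0.84] gap 0.0496 M [ 0.051  0.106 -0.073] q [0.52 0.68 1.53 0.   0.92 2.59]
```

Request:
jog_arm(deltas=[{"dx": -0.001, "dy": 0, "dz": -0.007, "ax": -0.003, "ay": 0.004, "az": 0}, {"dx": 0, "dy": 0, "dz": 0, "ax": 0, "ay": 0, "az": 0}, {"dx": 0, "dy": 0, "dz": 0, "ax": 0, "ay": 0, "az": 0}])

```text
clock: 26.68
tcp_pos: [0.4776, 0.3655, 0.038]
tool_rot: [1.565, 0.933, -1.561]
wrist_force: [0.4, -0.3, -1.6]
finger_gap: 0.0491
```

```bash
python3 st.py
```

```text
t 26.6833 tcp [0.4776 0.3655 0.038 ] down [ 2.3e-03  8.0e-04 -1.0e+00] th -28.29 qv 0.012 F [ 0.45 -0.26 -1.55] gap 0.0491 M [ 0.08  -0.02   0.006] q [ 0.53  0.7   1.53 -0.    0.91  2.59]
```

Request:
jog_arm(deltas=[{"dx": 0, "dy": 0, "dz": -0.003, "ax": 0, "ay": 0.001, "az": 0}, {"dx": 0, "dy": 0, "dz": 0, "ax": 0, "ay": 0, "az": 0}])

```text
clock: 26.85
tcp_pos: [0.478, 0.3659, 0.0354]
tool_rot: [1.565, 0.934, -1.56]
wrist_force: [0.4, 0.7, -1.6]
finger_gap: 0.0493
```

```bash
python3 st.py
```

```text
t 26.85 tcp [0.478  0.3659 0.0354] down [ 0.0024  0.0015 -1.    ] th -28.27 qv 0.013 F [ 0.41  0.71 -1.6 ] gap 0.0493 M [0.098 0.048 0.028] q [0.53 0.7  1.54 0.   0.9  2.59]
```

Within about 1 mm of the floor; release.

Request:
jog_arm(deltas=[{"dx": 0, "dy": 0, "dz": -0.0015, "ax": 0, "ay": 0, "az": 0}, {"dx": 0, "dy": 0, "dz": 0, "ax": 0, "ay": 0, "az": 0}])

```text
clock: 27.02
tcp_pos: [0.4784, 0.3664, 0.0355]
tool_rot: [1.567, 0.934, -1.558]
wrist_force: [0.7, -0.6, -1.8]
finger_gap: 0.0494
```

Request:
jog_arm(deltas=[{"dx": 0, "dy": 0, "dz": 0, "ax": 0, "ay": 0, "az": 0}, {"dx": 0, "dy": 0, "dz": 0, "ax": 0, "ay": 0, "az": 0}, {"dx": 0, "dy": 0, "dz": 0, "ax": 0, "ay": 0, "az": 0}, {"dx": 0, "dy": 0, "dz": 0, "ax": 0, "ay": 0, "az": 0}], hand=0.75)

```text
clock: 27.35
tcp_pos: [0.4791, 0.3668, 0.0364]
tool_rot: [1.569, 0.934, -1.556]
wrist_force: [-0.0, -0.3, -0.3]
finger_gap: 0.0679
```

```bash
python3 st.py
```

```text
t 27.35 tcp [0.4791 0.3668 0.0364] down [ 0.0062  0.0037 -1.    ] th -28.25 qv 0.002 F [-0.01 -0.33 -0.29] gap 0.0679 M [0.048 0.013 0.025] q [0.53 0.7  1.53 0.   0.9  2.59]
```

Request:
jog_arm(deltas=[{"dx": 0, "dy": 0, "dz": 0.015, "ax": 0, "ay": 0, "az": 0}, {"dx": 0, "dy": 0, "dz": 0.03, "ax": 0, "ay": 0, "az": 0}, {"dx": 0, "dy": 0, "dz": 0.04, "ax": 0, "ay": 0, "az": 0}, {"dx": 0, "dy": 0, "dz": 0.04, "ax": 0, "ay": 0, "az": 0}, {"dx": -0.02, "dy": 0, "dz": 0.03, "ax": 0, "ay": 0, "az": 0}])

```text
clock: 27.77
tcp_pos: [0.4561, 0.3632, 0.1877]
tool_rot: [1.555, 0.932, -1.573]
wrist_force: [0.0, -1.3, 0.8]
finger_gap: 0.0689
```

Request:
jog_arm(deltas=[{"dx": -0.02, "dy": 0, "dz": 0.03, "ax": 0, "ay": 0, "az": 0}, {"dx": -0.02, "dy": 0, "dz": 0.02, "ax": 0, "ay": 0, "az": 0}, {"dx": 0, "dy": 0, "dz": 0, "ax": 0, "ay": 0, "az": 0}, {"dx": 0, "dy": 0, "dz": 0, "ax": 0, "ay": 0, "az": 0}])

```text
clock: 28.1
tcp_pos: [0.4146, 0.3645, 0.2483]
tool_rot: [1.567, 0.934, -1.56]
wrist_force: [-0.4, -0.4, -0.9]
finger_gap: 0.0689
```

```bash
python3 st.py; python3 - <<'E'
from h import *
s,r,c=look("w24","wrist"); s,r,c=look("s24","scene"); s,r,c=look("t24","top")
E
```

```text
t 28.1 tcp [0.4146 0.3645 0.2483] down [ 0.0026  0.0025 -1.    ] th -28.34 qv 0.051 F [-0.38 -0.39 -0.91] gap 0.0689 M [ 0.022 -0.003 -0.06 ] q [0.58 0.38 1.44 0.   1.31 2.65]
```

View pics/w24.png

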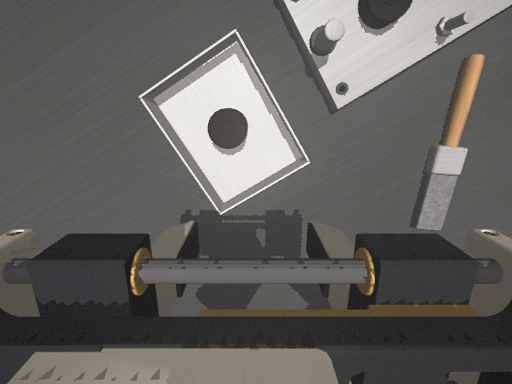

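View pics/s24.png

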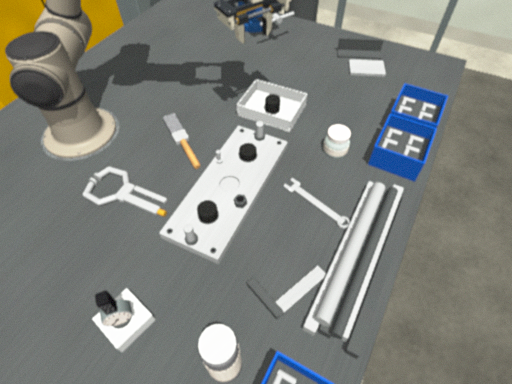

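View pics/t24.png

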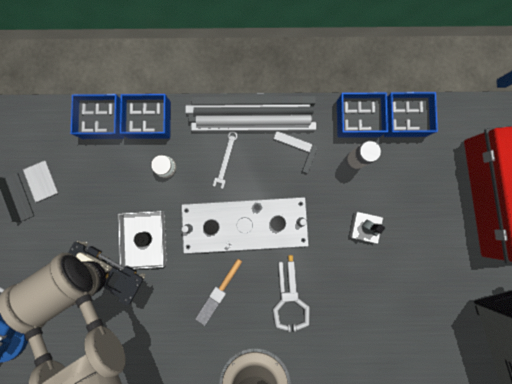

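```bash
python3 - <<'E'
from h import *
d=pickle.load(open("d0.pkl","rb"));a=d["top"]["pixels"];b=pickle.load(open("t24.pkl","rb"))[1]["pixels"]
m=(cv2.absdiff(a,b).max(2)>50).astype(np.uint8)
n,l,st,c=cv2.connectedComponentsWithStats(m)
print([(s.tolist()) for s in st[1:] if s[4]>6])
from bench import order; print(order.hand_in())
E
```

```text
[[235, 218, 17, 18, 238], [133, 231, 20, 19, 266], [83, 246, 16, 13, 29], [91, 247, 10, 5, 15], [62, 253, 35, 39, 574], [0, 260, 77, 74, 2500], [102, 260, 5, 3, 7], [88, 262, 33, 31, 257], [105, 265, 4, 5, 9], [120, 264, 2, 5, 8], [123, 265, 10, 5, 33], [120, 271, 9, 5, 11], [88, 295, 4, 6, 9], [17, 299, 17, 10, 20], [80, 302, 15, 22, 188], [99, 319, 4, 6, 15], [213, 325, 41, 18, 338], [38, 327, 4, 7, 19], [29, 336, 15, 23, 192], [244, 336, 11, 5, 32], [43, 338, 67, 46, 1068], [217, 341, 21, 27, 202], [453, 340, 5, 6, 15], [459, 344, 9, 4, 16], [227, 349, 63, 35, 910], [418, 353, 42, 31, 491], [47, 354, 5, 6, 19], [462, 355, 4, 3, 9], [451, 357, 20, 27, 147], [472, 359, 5, 2, 8], [460, 367, 9, 17, 85], [29, 375, 8, 9, 49], [77, 375, 22, 9, 110], [233, 378, 5, 4, 16], [219, 381, 3, 3, 7], [223, 382, 9, 2, 16]]
the job is handed in; nothing more can be done
None
```

I tested all three pads from left to right, stood the tester back in its block, and put the soft pad, from the middle pocket, in the scrap tray. The job was handed in at about 28 s of the 72 s allowed.

| Pad | Reading | Result |
|---|---|---|
| 1 (robot's left) | about 80 | firm |
| 2 (middle) | about 30 | soft |
| 3 (robot's right) | about 83 | firm |

- **Pressing:** each pad was held for a second or more at about 8–12 N. The readings on pads 1 and 2 did not change when I pressed a little harder. Pad 1 saw a brief peak of about 15 N, under the 20 N limit.
- **Putting the tester back:** seating it in the block gave a brief peak of about 32 N through the tester. The wrist camera then showed it standing properly in its hole.
- **Final check:** the last pictures show the soft pad upright near the middle of the tray, pocket 2 empty and the tester in its block. Comparing the top view with the one from the start showed no change except pocket 2, the tray, and areas covered by the arm or its shadow.
- **Small misses:** small moves were sometimes only partly carried out. The tester was therefore set down about 1 mm from where it had stood, within the hole's clearance. It was 1–2 mm off centre on pad 3, inside the 5 mm allowed.

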